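# Clamp brake pads in the ratchet press

## Task

Slide every loose brake pad flat and lengthways into a slot of its own in the pad press, fully home against the back stop. Then swing the press's ratchet lever back and forth until the clamp bar is all the way down, and finish with the lever swung back to its rest stop. The pads must still be home, and nothing else on the bench may be disturbed.

Things in the scene. Friction and masses are not known exactly. Their poses are not given: they have to be found in the camera images.
- press: The pad press: a low grey and steel fixture, fixed, 130 mm deep, 230 mm wide. Origin at bench level below the middle slot's mouth; x points horizontally into the slots, y left, z up. Bed top at z = 20 mm from x = -45 mm (a sill before the mouths). Three slots side by side at y = -75, 0, 75 mm. A pad that is home has its centre at x = 10, z = 28 mm; 50 mm of it stick out in front.
- bar_front (a point): Middle of the front edge of the steel clamp bar's underside; the bar lies across all slots above the mouths (x = 4 to 24 mm), 18 mm thick, underside 66 mm above the bench when up, and moves down 4 mm per rad of the wheel. Columns, crosshead and wheel stand behind it (x over 25 mm), up to 134 mm high, the lever to 204 mm. Nothing stands over the sill.
- foot_tip (a point): Tip of the middle one of three round rubber feet, 16 mm in diameter, that hang sprung under the clamp bar, one over each slot 14 mm behind its mouth. With the bar up they are 46 mm above the bench, 10 mm over a pad; they give way upward by up to 12 mm and press a pad with about 12 N at the end.
- slot0 (a point): Mouth of the right-hand slot (y = -75 mm in the press's frame), middle, at bed height; axes as the press. Each slot is 48 mm wide between steel guides 20 mm high whose rounded noses begin at the mouth, roofed from 28 mm behind the mouth on (roof 20 mm above the bed), and ends at a back stop 70 mm behind the mouth.
- slot1 (a point): Mouth of the middle slot (y = 0), middle, at bed height; axes and sizes as slot0.
- slot2 (a point): Mouth of the left-hand slot (y = 75 mm), middle, at bed height; axes and sizes as slot0.
- knob (a point): Centre of the upright black knob at the lever's end: a cylinder 26 mm in diameter and 50 mm tall (from 25 mm below to 25 mm above this point), 180 mm above the bench; the flat lever arm, 22 mm wide, lies directly below it. It travels a horizontal circle of 120 mm radius about lever_axis.
- lever_axis (a point): Point on the vertical axis of lever and ratchet wheel, at the knob's height.
- lever (a joint): Ratchet lever angle, rad: 0 at the rest stop (swung farthest away from the robot, knob on the right and rear of the press), growing clockwise seen from above, towards the robot, to the stop at 1.25. Clockwise strokes carry the wheel along, counter-clockwise strokes run free over the teeth; at the knob about 4 to 6 N drive it, and it stays where it is left.
- wheel (a joint): Ratchet wheel angle, rad, growing clockwise seen from above: 12 teeth, 0.52 rad a notch; a full lever stroke gives two notches. It lowers the clamp bar 4 mm per rad: bar up at 0, feet meet the pads at about 2.5, all the way down against a hard stop at 4.7. It cannot be turned back.
- pad0: A brake pad: flat steel plate with grey lining blocks on both faces, 120 x 44 x 16 mm, about 0.22 kg, the same either way up and either way round. Origin at its centre, x along its length, z through its thickness. Starts flat on the bench, left of the press. May be absent (None).
- pad1: A brake pad: flat steel plate with grey lining blocks on both faces, 120 x 44 x 16 mm, about 0.22 kg, the same either way up and either way round. Origin at its centre, x along its length, z through its thickness. Starts flat on the bench, left of the press. May be absent (None).
- pad2: A brake pad: flat steel plate with grey lining blocks on both faces, 120 x 44 x 16 mm, about 0.22 kg, the same either way up and either way round. Origin at its centre, x along its length, z through its thickness. Starts flat on the bench, left of the press. May be absent (None).
- socket: Steel socket, a ring 36 mm in diameter, 55 mm tall; a bystander: leave alone.
- wrench: Steel wrench, 200 mm; a bystander: leave alone.
- hammer: Hammer, 300 mm; a bystander: leave alone.
- spray: White spray can, 60 mm in diameter, 180 mm tall; a bystander: leave alone.
- jar: Clear jar, 70 mm in diameter, 100 mm tall; a bystander: leave alone.
Not all that is in view belongs to the job. What is shaped like the pad1 but black or brown is not meant. What is shaped like the pad0 but orange is not meant.

How it is judged (in metres and radians):
On the way, in this order (a step that is already met when the one before it is completed fails the run):
1. every pad is home in a slot (x of pad0 in the frame of press between 0.004 and 0.016 m and z of pad0 in the frame of press between 0.022 and 0.034 m and y of pad0 in the frame of press between -0.09 and 0.09 m and angle between the x axis of each of pad0, pad1, pad2 and the x axis of press, either way round below 0.08 rad and x of pad1 in the frame of press between 0.004 and 0.016 m and z of pad1 in the frame of press between 0.022 and 0.034 m and y of pad1 in the frame of press between -0.09 and 0.09 m and x of pad2 in the frame of press between 0.004 and 0.016 m and z of pad2 in the frame of press between 0.022 and 0.034 m and y of pad2 in the frame of press between -0.09 and 0.09 m), for 0.2 s.
2. the clamp bar has been ratcheted all the way down (value of joint wheel above 4.4 rad), for 0.2 s.
At the end, for the whole second after the job is handed in: Every pad present lies flat in a slot, lengthways (within 0.08 rad), at rest, with its end within 6 mm of the back stop; the wheel stands beyond 4.4 rad (stop at 4.7); the lever is within 0.12 rad of its rest stop (all of step 1 and linear speed of each of pad0, pad1, pad2 below 0.02 m/s and value of joint wheel above 4.4 rad and value of joint lever below 0.12 rad); the robot touches nothing.
It fails at once if a bystander (socket, wrench, hammer, spray can, jar) is moved more than 60 mm (distance of any of socket, wrench, hammer, spray, jar from where it was at the start of the episode above 0.06 m).
Of pad0, pad1, pad2 only 2 to 3 are there at a start; the rules pass over those that are not, and their reading is None.
At some moment in a run one of pad0, pad1, pad2 may be knocked a few centimetres aside while the robot is not near it.
Once in a run the grip may slacken for a moment while it holds something.
It also fails if it takes over 210 s, if anything falls off the work surface, if the arm or the gripper's body presses on something with over 40 N, if the wrist force passes 120 N, or if a joint passes its speed limit or range.

## Robot

A 6-joint arm with a two-finger parallel gripper is mounted at the origin on the work surface. World frame = base frame: x ahead of the robot, y to its left, z up, the work surface at z = 0. Lengths are in mm, angles in rad, forces in N, time in s.
With the tool pointing down it reaches from about 350 to 875 mm from the base axis. Payload 4.2 kg.
Tool frame: the origin (TCP) lies at the very end of the fingers, on their centre line; the grasp point (between the pads) lies 19 mm behind it; z points along the fingers, y is the direction in which the jaws open and shut (so a half turn about z gives the same grasp; the last joint's range is limited). The gripper opens to 85 mm and grips with 20 to 120 N. Pads are 22 mm wide; open, the fingers measure 114 mm over their backs; the gripper's body (76 mm by 85 mm) begins 54 mm behind the grasp point. The pads swing forward as they close: fully open they stand 13 mm farther back than shut.
Start: joints at [1.549, 0.385, 0.008, 0, -1.194, -0.259], TCP at [173.171, 600.509, 231.312] pointing down, gripper open.
Joint ranges: [-3.14, 3.14], [-1.21, 2.06], [-1.07, 1.41], [-3.16, 2.05], [-2.99, -0.16], [-3.1, 3.1]. Speed limits (rad/s): [2.79, 2.79, 3.14, 3.14, 3.14, 3.14].

## Interface

Orientations are given as a unit quaternion [x, y, z, w].
In Python, from bench import arm, optics, job gives the robot as it stands.
- The arm moves only by the tool send_rows, never from a script. Its argument "steps" is a list that holds one entry, the list of rows, each a list of 5 numbers: the shift along the tool's x, y, z in cm, then the turn about the tool's z in rad, then the opening, from 0 (shut) to 1 (fully open). A call has 1 to 10 rows; each row shifts and turns the pose as measured when the row begins, along the tool's axes as they then stand; what a row does not reach is not made up. A row lasts 1/12 s, in which the tool goes at most 41.7 mm and 7.16 degrees, less where a joint would pass 70% of its speed; a pose out of reach is approached as far as the arm can. A call with a gripper value outside its range is refused whole. The fingers move at their own pace and stop on an object; the grip force is fixed at half the most. Time passes only in rows, so rows that do not move let the fingers close. It gives the time, the measured TCP pose, the force and the opening at its end, in the units of the state.
- arm.read_state(): the state, without advancing time (a new reading comes with each control period).
- optics.get_image(name): name is "scene" or "side" or "wrist"; returns (picture, depth): 480x640x3 uint8, blue, green, red; 480x640 float32, mm along the optical axis (not along the pixel's ray), 0 where there is no reading.
- optics.get_calibration(name): a dict with "K" (3x3 intrinsics, pixels), "k1" (the pictures are not rectified: a ray, as slopes to the right and down, at radius r is drawn at 1 + k1 r^2 times it, then the intrinsics apply), "rvec" (rotation vector, rad) and "tvec" (3), from world to camera coordinates, as OpenCV has them; the wrist camera has in their place "hand_eye" (4x4, takes a point from camera to tool coordinates, whose origin is the TCP and whose axes are the flange's). Camera axes: x right, y down, z forward; pixel columns grow to the right and rows downward; lengths in mm; the calibration is good to about 2 mm. A picture is of the moment at which its call begins: read the wrist's pose just before it. get_calibration takes no time and is no camera call.
- job.job_done(): hands the job in, once; it reports no verdict.
The state is a dict: "clock": time; "joints": joint angles; "joint_vel": joint speeds; "joint_efforts": joint torques, N m; "position": TCP position; "ee_rot": TCP orientation; "contact_force": force on the tool from outside, world axes, zero at the start; "wrist_torque": the same for the moment, N m; "gripper_width": finger opening in mm.
Only numpy, scipy, OpenCV 4.12 (cv2) and the standard library are available. Lean on these libraries where they do the work, as an engineer would, in place of code of your own. Each camera call takes 0.05 s, during which the arm holds its last target. There are 200 camera calls.

## Working session

There is one attempt and no reset: what is moved stays moved. The work goes in short steps, Python scripts to look and compute and a tool call to move; the robot and the scene stay as the last step left them, time stands still between calls to the robot, and variables do not carry over. Pictures are saved under pics/ and viewed, about 12 in all and at most 16, crops included, and the job is handed in when it is done.

Besides the shell and the picture viewer there is one more tool, called by a JSON object that holds its "name" and its "arguments". send_rows: Moves the arm, as the interface text tells. Its arguments: {"type":"object","properties":{"steps":{"type":"array","items":{"type":"array","items":{"type":"array","items":{"type":"number"}}}}},"required":["steps"]}

```bash
mkdir -p pics; ls; python3 - <<'E'
from bench import arm, optics
import cv2,numpy as np
s=arm.read_state();print({k:np.round(v,3).tolist() for k,v in s.items()})
a,da=optics.get_image("scene");b,db=optics.get_image("side")
cv2.imwrite("pics/scene.png",a);cv2.imwrite("pics/side.png",b)
np.savez("pics/d0.npz",da=da,db=db)
for n in("scene","side","wrist"):print(n,{k:np.round(v,4).tolist() for k,v in optics.get_calibration(n).items()})
E
```

```text
pics
{'clock': 0.0, 'joints': [1.549, 0.386, 0.007, -0.0, -1.194, -0.259], 'joint_vel': [0.001, 0.001, -0.001, 0.0, -0.001, -0.001], 'joint_efforts': [-0.0, -39.229, 18.84, 4.186, -0.005, -0.0], 'position': [173.014, 599.958, 230.216], 'ee_rot': [0.99, -0.14, -0.0, 0.001], 'contact_force': [0.232, 0.135, -0.769], 'wrist_torque': [-0.027, 0.006, 0.048], 'gripper_width': 85.462}
scene {'K': [[602.5116, 0.0, 322.1808], [0.0, 602.5116, 221.3986], [0.0, 0.0, 1.0]], 'k1': -0.0353, 'rvec': [2.2493, 1.2788, -0.4013], 'tvec': [-361.7678, -271.2223, 1797.9997]}
side {'K': [[516.7528, 0.0, 324.9175], [0.0, 516.7528, 240.1273], [0.0, 0.0, 1.0]], 'k1': 0.0439, 'rvec': [2.1056, -0.3912, 0.2354], 'tvec': [-472.1068, 261.8815, 1057.7761]}
wrist {'K': [[397.1877, 0.0, 320.2392], [0.0, 397.1877, 235.868], [0.0, 0.0, 1.0]], 'k1': -0.0148, 'hand_eye': [[-0.0006, -0.9571, -0.2897, 72.4167], [1.0, -0.0004, -0.0007, -0.3852], [0.0005, -0.2897, 0.9571, -143.4546], [0.0, 0.0, 0.0, 1.0]]}
```

View pics/scene.png

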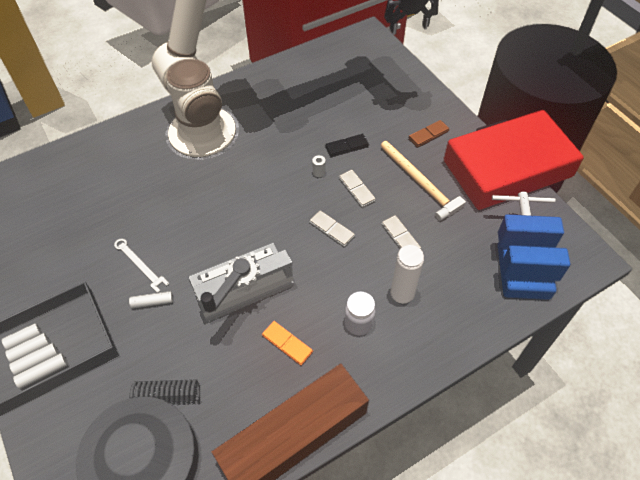

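View pics/side.png

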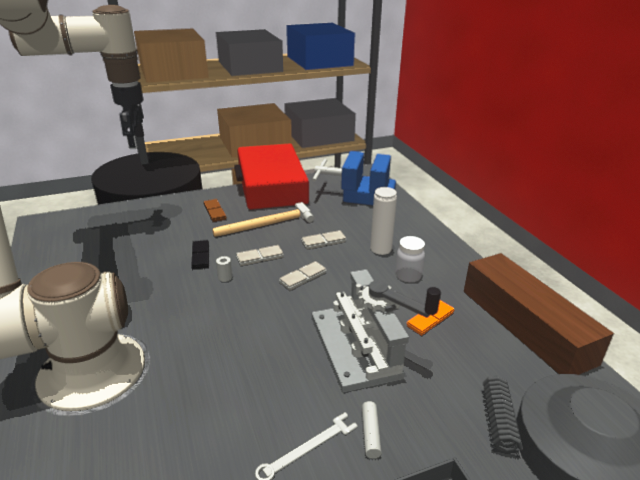

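The three light pads in scene are at (357,188), (332,228) and (402,234), the last partly behind the spray can. Black (347,145), brown (429,133) and orange (287,342) are decoys. The press is at (240,280) with its knob at (208,300). Next I'll merge the depth views into a top-down map.

```bash
cat > h.py <<'E'
import numpy as np,cv2
from bench import arm,optics
from scipy.spatial.transform import Rotation as R
def pose(cam,st=None):
    c=optics.get_calibration(cam)
    if cam=="wrist":
        T=np.eye(4);T[:3,:3]=R.from_quat(st["ee_rot"]).as_matrix();T[:3,3]=st["position"]
        return c,T@np.array(c["hand_eye"])
    W=np.eye(4);W[:3,:3]=cv2.Rodrigues(np.array(c["rvec"]))[0];W[:3,3]=c["tvec"]
    return c,np.linalg.inv(W)
def slopes(c,uv):
    K=np.array(c["K"]);d=(np.asarray(uv,float).reshape(-1,2)-K[:2,2])/K[0,0];s=d.copy()
    for _ in range(8): s=d/(1+c["k1"]*(s**2).sum(1,keepdims=True))
    return s
def ray_plane(cam,uv,z,st=None):
    c,T=pose(cam,st);s=slopes(c,uv);d=np.c_[s,np.ones(len(s))]@T[:3,:3].T
    return T[:3,3]+d*((z-T[2,3])/d[:,2])[:,None]
def cloud(cam,depth,st=None):
    c,T=pose(cam,st);v,u=np.mgrid[:480,:640];s=slopes(c,np.c_[u.ravel(),v.ravel()])
    P=np.c_[s,np.ones(len(s))]*depth.reshape(-1,1)
    return (P@T[:3,:3].T+T[:3,3]).reshape(480,640,3)
def proj(cam,P,st=None):
    c,T=pose(cam,st);W=np.linalg.inv(T);q=np.atleast_2d(P)@W[:3,:3].T+W[:3,3];s=q[:,:2]/q[:,2:]
    s=s*(1+c["k1"]*(s**2).sum(1,keepdims=True));K=np.array(c["K"]);return s*K[0,0]+K[:2,2]
E
python3 - <<'E'
from h import *
d=np.load("pics/d0.npz");im={"scene":cv2.imread("pics/scene.png"),"side":cv2.imread("pics/side.png")}
x0,x1,y0,y1=250,950,-300,450
out=[]
for n,k in(("scene","da"),("side","db")):
    P=cloud(n,d[k]);ok=(d[k]>0)
    p=P[ok];col=im[n][ok];m=(p[:,0]>x0)&(p[:,0]<x1)&(p[:,1]>y0)&(p[:,1]<y1)&(p[:,2]>-20)&(p[:,2]<230)
    p=p[m];col=col[m];o=np.argsort(p[:,2]);p=p[o];col=col[o]
    I=np.zeros((375,350,3),np.uint8)
    I[((y1-p[:,1])/2).astype(int)%375,((p[:,0]-x0)/2).astype(int)%350]=col
    out.append(cv2.dilate(I,np.ones((2,2))))
    fl=p[(p[:,2]<15)];print(n,len(p),"floor z",np.median(fl[:,2]),fl[:,2].std())
cv2.imwrite("pics/top.png",np.hstack(out))
for n in im:
    g=im[n].astype(int);m=((g.min(2)>135)&(g.max(2)-g.min(2)<45)).astype(np.uint8)
    P=cloud(n,d["da" if n=="scene" else "db"])
    m=cv2.morphologyEx(m*((P[...,2]>5)&(P[...,2]<26)&(P[...,0]>250)&(P[...,0]<1000)&(np.abs(P[...,1])<450)).astype(np.uint8),cv2.MORPH_CLOSE,np.ones((3,3)))
    for c in cv2.findContours(m,0,2)[0]:
        if cv2.contourArea(c)<150: continue
        w=ray_plane(n,c.reshape(-1,2),16)[:,:2]
        r=cv2.minAreaRect(w.astype(np.float32));px=c.reshape(-1,2).mean(0)
        print(n,px.round(),np.round(r[0]),np.round(r[1]),round(r[2],1))
E
```

```text
scene 72652 floor z -1.2486943987098584 4.035793434985548
side 60215 floor z -0.7526202305425045 3.703366974797624
scene [211. 270.] [ 468. -174.] [125.  34.] 88.7
scene [143. 272.] [ 374. -326.] [ 99. 224.] 81.6
scene [399. 233.] [618. 291.] [ 46. 118.] 89.1
scene [334. 231.] [507. 148.] [119.  46.] 19.0
scene [355. 188.] [429. 276.] [ 46. 122.] 89.8
side [307. 445.] [ 342. -338.] [195.  38.] 16.0
side [372. 424.] [ 463. -337.] [104.  26.] 68.2
side [338. 346.] [ 493. -125.] [229.  67.] 84.4
side [303. 273.] [503. 141.] [116.  48.] 19.0
side [259. 253.] [422. 269.] [118.  47.] 0.5
side [322. 238.] [614. 283.] [ 47. 116.] 89.2
```

View pics/top.png

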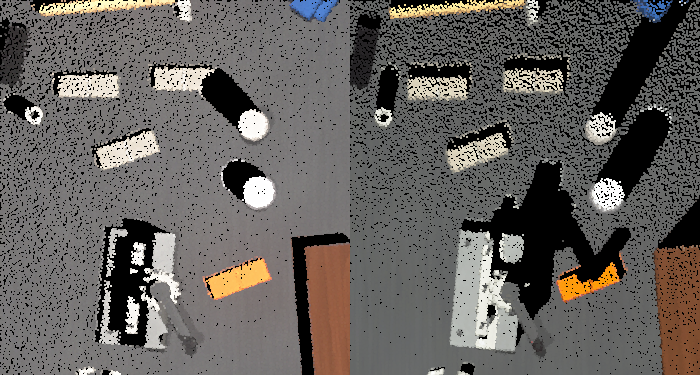

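{"name": "send_rows", "arguments": {"steps": [[[3.3,2.5,-0.4,0,1],[3.3,2.5,-0.4,0,1],[3.3,2.5,-0.4,0,1],[3.3,2.5,-0.4,0,1],[3.3,2.5,-0.4,0,1],[3.3,2.5,-0.4,0,1],[3.3,2.5,-0.4,0,1],[3.3,2.5,-0.4,0,1],[0,0,0,0.12,1],[0,0,0,0.12,1]]]}}

```text
clock: 0.93
position: [372.0, 327.8, 257.4]
ee_rot: [0.966, -0.258, -0.001, 0.007]
contact_force: [-0.3, -0.4, 0.5]
gripper_width: 85.0
```

```bash
python3 - <<'E'
from h import *
s=arm.read_state();print({k:np.round(v,3).tolist() for k,v in s.items()})
print(R.from_quat(s["ee_rot"]).as_matrix().round(3))
E
```

```text
{'clock': 0.933, 'joints': [1.052, 0.15, -0.25, 0.003, -1.183, -0.005], 'joint_vel': [-0.074, -0.022, -0.019, 0.008, -0.017, -1.401], 'joint_efforts': [-0.384, -27.272, 18.692, 4.202, -0.047, 1.031], 'position': [371.96, 327.844, 257.379], 'ee_rot': [0.966, -0.258, -0.001, 0.007], 'contact_force': [-0.347, -0.392, 0.46], 'wrist_torque': [0.001, 0.026, 0.003], 'gripper_width': 84.998}
[[ 0.867 -0.499 -0.005]
 [-0.499 -0.866 -0.013]
 [ 0.002  0.013 -1.   ]]
```

{"name": "send_rows", "arguments": {"steps": [[[0,0,0,0.124,0.8],[0,0,0,0.124,0.8],[0,0,0,0.124,0.8],[0,0,0,0.124,0.8],[0,0,0,0.124,0.8],[0,0,0,0.124,0.8],[0,0,0,0.124,0.8],[0,0,0,0.124,0.8],[0,0,0,0.124,0.8],[0,0,0,0.124,0.8]]]}}

```text
clock: 1.77
position: [371.1, 322.5, 253.5]
ee_rot: [-0.633, 0.774, -0.004, -0.01]
contact_force: [0.5, 0.4, 0.2]
gripper_width: 68.2
```

{"name": "send_rows", "arguments": {"steps": [[[0,0,0,0.124,0.8],[0,0,0,0.124,0.8],[0,0,0,0.124,0.8],[0,0,0,0.124,0.8],[0,0,0,0.124,0.8],[0,0,0,0.124,0.8],[0,0,0,0.124,0.8],[0,0,0,0.124,0.8],[0,0,0,0.124,0.8],[0,0,0,0.124,0.8]]]}}

```text
clock: 2.6
position: [368.5, 319.8, 248.8]
ee_rot: [-0.061, 0.998, -0.012, -0.01]
contact_force: [0.2, 0.3, -0.2]
gripper_width: 68.2
```

{"name": "send_rows", "arguments": {"steps": [[[0,0,0,0.1,0.8],[0,0,0,0.1,0.8],[0,0,0,0,0.8]]]}}

```text
clock: 2.85
position: [367.7, 319.0, 247.5]
ee_rot: [0.046, 0.999, -0.015, -0.01]
contact_force: [-0.3, 0.6, 0.3]
gripper_width: 68.4
```

```bash
cat >> h.py <<'E'
def yaw(s): 
    M=R.from_quat(s["ee_rot"]).as_matrix();return np.arctan2(M[1,0],M[0,0])
def rep(target=None,ty=None):
    "prints state and the remaining move in tool axes (cm, rad)"
    s=arm.read_state();y=yaw(s);print("t",round(s["clock"],2),"pos",np.round(s["position"],1),"yaw",round(y,4),"F",np.round(s["contact_force"],1),"w",round(s["gripper_width"],1),"j6",round(s["joints"][5],2))
    if target is not None:
        d=R.from_quat(s["ee_rot"]).inv().apply(np.array(target)-s["position"])/10
        print(" tool move cm",d.round(2),"turn",None if ty is None else round((y-ty+np.pi)%(2*np.pi)-np.pi,3))
    return s
E
python3 -c "
from h import *
rep([480,-120,300],-3.23)"
```

```text
t 2.85 pos [367.7 319.  247.5] yaw 3.05 F [-0.3  0.6  0.3] w 68.4 j6 -2.71
 tool move cm [-15.09 -42.83  -4.25] turn -0.003
```

{"name": "send_rows", "arguments": {"steps": [[[-1.3,-3.8,-0.45,0,0.8],[-1.3,-3.8,-0.45,0,0.8],[-1.3,-3.8,-0.45,0,0.8],[-1.3,-3.8,-0.45,0,0.8],[-1.3,-3.8,-0.45,0,0.8],[-1.3,-3.8,-0.45,0,0.8],[-1.3,-3.8,-0.45,0,0.8],[-1.3,-3.8,-0.45,0,0.8],[-1.3,-3.8,-0.45,0,0.8],[-1.3,-3.8,-0.45,0,0.8]]]}}

```text
clock: 3.68
position: [469.6, -75.9, 300.7]
ee_rot: [0.023, 1.0, -0.016, -0.011]
contact_force: [0.9, 1.6, -0.1]
gripper_width: 68.6
```

```bash
cat >> h.py <<'E'
def tilt(s): return R.from_quat(s["ee_rot"]).apply([0,0,1]).round(4)
E
python3 -c "
from h import *
s=rep([480,-120,300],-3.23);print(tilt(s))
s=arm.read_state()
a,d=optics.get_image('wrist');cv2.imwrite('pics/w1.png',a);np.savez('pics/w1.npz',d=d,q=s['ee_rot'],p=s['position'])"
```

```text
t 3.68 pos [469.6 -75.9 300.7] yaw 3.0953 F [ 0.9  1.6 -0.1] w 68.6 j6 -1.82
 tool move cm [-1.24 -4.35  0.18] turn 0.042
[-0.0236 -0.0307 -0.9993]
```

View pics/w1.png

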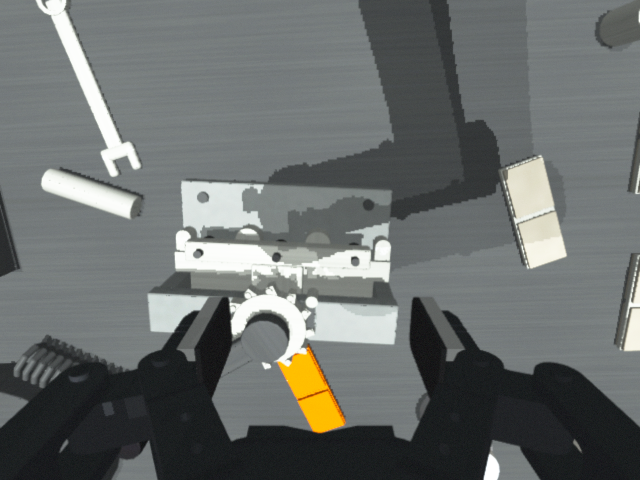

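Wrist view: the sill's front edge runs (182,181)–(393,190), the clamp bar is at (275,255), and the lever hub is at (268,335). Pads show on the right, at (533,212) and at the image edge. Next I'll get the press pose from the sill edge.

```bash
python3 - <<'E'
from h import *
z=np.load("pics/w1.npz");s=dict(ee_rot=z["q"],position=z["p"]);P=cloud("wrist",z["d"],s)
fl=P[20:160,250:340].reshape(-1,3);print("floor",np.median(fl[:,2]), "sill z",np.median(P[195:225,215:240,2]))
im=cv2.imread("pics/w1.png");g=im.min(2)
# bed-level points
m=((P[...,2]>10)&(P[...,2]<27)&(z["d"]>0)&(P[...,0]>420)&(P[...,0]<520)&(P[...,1]<0)&(P[...,1]>-260)).astype(np.uint8)
m=cv2.morphologyEx(m,cv2.MORPH_OPEN,np.ones((5,5)))
c=max(cv2.findContours(m,0,2)[0],key=cv2.contourArea);print(cv2.boundingRect(c))
# front edge: top-most row of mask per column
cols=np.arange(192,384,4);e=np.array([(u,np.nonzero(m[:,u])[0].min()) for u in cols if m[:,u].any()])
w=ray_plane("wrist",e,20,s);p=np.polyfit(w[:,1],w[:,0],1);r=w[:,0]-np.polyval(p,w[:,1]);print("edge slope",p,r.std())
rows=np.arange(190,230,4);
l=np.array([(np.nonzero(m[v])[0].min(),v) for v in rows]);rr=np.array([(np.nonzero(m[v])[0].max(),v) for v in rows])
L=ray_plane("wrist",rr,20,s);Rr=ray_plane("wrist",l,20,s)
print("left",L[[0,-1]].round(1),"right",Rr[[0,-1]].round(1))
psi=-np.arctan(p[0]);ex=np.array([np.cos(psi),np.sin(psi)]);ey=np.array([-ex[1],ex[0]])
yl=(L[:,:2]@ey);yr=(Rr[:,:2]@ey);f=np.median(w[:,:2]@ex)
print("psi",psi,"width",yl.mean()-yr.mean(),yl.round(1),yr.round(1))
o=ex*(f+45)+ey*(np.median(yl)+np.median(yr))/2;print("origin",o)
# upper parts: everything between 50 and 140
for lo,hi in((60,90),(90,140),(140,210)):
    k=(P[...,2]>lo)&(P[...,2]<hi)&(z["d"]>0);q=P[k][:,:2]-o;a=q@ex;b=q@ey
    kk=(abs(b)<140)&(a>-60)&(a<140);print(lo,hi,kk.sum(),np.percentile(a[kk],[1,50,99]).round(),np.percentile(b[kk],[1,50,99]).round())
E
```

```text
floor 0.8135522659415528 sill z 20.698527704843627
(181, 179, 211, 62)
edge slope [8.77889334e-02 4.66800060e+02] 0.3239724463704317
left [[467.9  -7.9  20. ]
 [507.7 -10.   20. ]] right [[ 458.4 -235.9   20. ]
 [ 498.9 -239.3   20. ]]
psi -0.08756444384514665 width 228.34588280601923 [33.1 33.5 33.8 34.2 33.5 33.9 34.3 33.6 34.  34.4] [-194.9 -194.  -194.3 -194.5 -194.7 -195.  -194.1 -194.3 -194.5 -194.8]
origin [ 501.04209959 -124.6121891 ]
60 90 5874 [ 5. 16. 54.] [-110.    2.  110.]
90 140 9770 [15. 54. 96.] [-113.   24.  113.]
140 210 2711 [ 46.  69. 139.] [-99.  -6.  19.]
```

```bash
cat >> h.py <<'E'
O=np.array([501.,-124.6]);PSI=-0.0876
def p2w(x,y): 
    c,s=np.cos(PSI),np.sin(PSI);return O+[c*x-s*y,s*x+c*y]
def w2p(w):
    c,s=np.cos(PSI),np.sin(PSI);d=np.asarray(w)[...,:2]-O;return np.stack([c*d[...,0]+s*d[...,1],-s*d[...,0]+c*d[...,1]],-1)
def pads(name=None,st=None,img=None,d=None,zt=16):
    if img is None:
        st=arm.read_state();img,d=optics.get_image("wrist")
        if name: cv2.imwrite(f"pics/{name}.png",img)
    P=cloud("wrist",d,st);g=img.astype(int)
    m=((g.min(2)>110)&(g.max(2)-g.min(2)<60)&(P[...,2]>zt-8)&(P[...,2]<zt+7)&(d>0)&(P[...,1]>0)).astype(np.uint8)
    m=cv2.morphologyEx(m,cv2.MORPH_CLOSE,np.ones((5,5)))
    for c in cv2.findContours(m,0,2)[0]:
        if cv2.contourArea(c)<400: continue
        r=cv2.minAreaRect(ray_plane("wrist",c.reshape(-1,2),zt,st)[:,:2].astype(np.float32))
        print("px",c.reshape(-1,2).mean(0).round(),"c",np.round(r[0],1),"size",np.round(r[1]),"ang",round(r[2],1))
E
python3 - <<'E'
from h import *
z=np.load("pics/w1.npz");s=dict(ee_rot=z["q"],position=z["p"])
pads(None,s,cv2.imread("pics/w1.png"),z["d"])
g=np.array([505,145])-37*np.array([np.cos(.33),np.sin(.33)]);print(g)
rep([400,120,300],-np.pi+.33)
d=np.load("pics/d0.npz")
for n,k in(("scene","da"),("side","db")):
    P=cloud(n,d[k]);q=P[(P[...,2]>163)&(P[...,2]<225)&(d[k]>0)];w=w2p(q);kk=(abs(w[:,1])<200)&(w[:,0]>0)&(w[:,0]<250);w=w[kk];zz=q[kk,2]
    t=w[(zz>195)];print(n,len(t),"knob top press",np.median(t,0),"arm line",cv2.fitLine(w.astype(np.float32),2,0,.01,.01).ravel())
E
```

```text
px [628. 306.] c [615.1 268.4] size [123.  23.] ang 9.6
px [533. 211.] c [500.8 148.1] size [121.  46.] ang 18.9
[469.99643329 133.01040795]
t 3.73 pos [471.3 -81.3 301.6] yaw 3.0891 F [ 3.2 -2.   2.6] w 68.4 j6 -1.82
 tool move cm [ 8.18 19.73 -0.35] turn -0.383
scene 117 knob top press [139.26725712 -98.61700919] arm line [  0.1563775   -0.98769736 142.42885    -98.94366   ]
side 135 knob top press [ 134.65619503 -106.3158916 ] arm line [   0.8637938    -0.50384545  132.88062    -108.23603   ]
```

{"name": "send_rows", "arguments": {"steps": [[[-0.5,3.8,0.1,0,0.7],[-0.5,3.8,0.1,0,0.7],[-0.5,3.8,0.1,0,0.7],[-0.5,3.8,0.1,0,0.7],[-0.5,3.8,0.1,0,0.7],[-0.5,3.8,0.1,0,0.7],[-0.5,3.8,0.1,0,0.7],[-0.5,3.8,0.1,0,0.7],[0,0,0,0,0.7]]]}}

```text
clock: 4.48
position: [529.9, 223.9, 278.7]
ee_rot: [0.025, 0.999, -0.018, -0.012]
contact_force: [1.1, -0.7, -1.0]
gripper_width: 59.9
```

```bash
python3 - <<'E'
from h import *
print(tilt(rep()));pads("w2")
rep([466,136,100],-np.pi+.33)
E
```

```text
t 4.48 pos [529.9 223.9 278.7] yaw 3.0912 F [ 1.1 -0.7 -1. ] w 59.9 j6 -2.31
[-0.0256 -0.0347 -0.9991]
px [399. 284.] c [613.1 292.5] size [ 43. 121.] ang 89.3
px [255. 170.] c [500.9 151.4] size [118.  45.] ang 19.2
px [384.  76.] c [423.4 278.4] size [118.  44.] ang 0.1
t 4.53 pos [529.2 221.7 279. ] yaw 3.0902 F [1.  0.3 0.1] w 59.8 j6 -2.31
 tool move cm [ 5.42 -8.21 18.36] turn -0.381
```

View pics/w2.png

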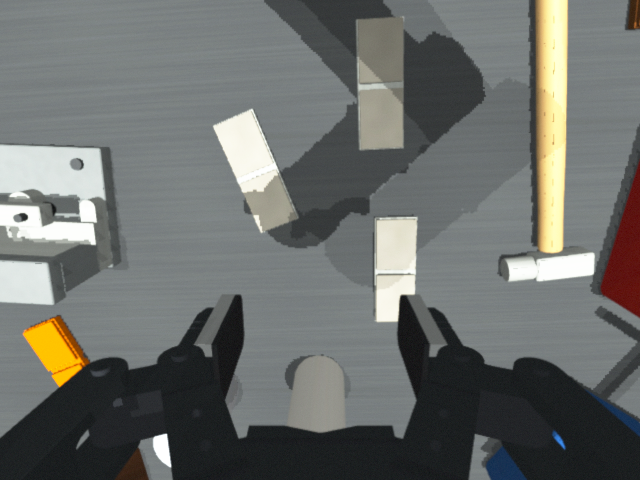

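{"name": "send_rows", "arguments": {"steps": [[[1.35,-2.05,3,0,0.72],[1.35,-2.05,3,0,0.72],[1.35,-2.05,3,0,0.72],[1.35,-2.05,3,0,0.72],[0,0,0,-0.12,0.72],[0,0,0,-0.12,0.72],[0,0,0,-0.12,0.72],[0,0,0,-0.02,0.72]]]}}

```text
clock: 5.2
position: [458.9, 127.0, 155.2]
ee_rot: [-0.178, 0.984, -0.017, -0.021]
contact_force: [-0.1, 0.8, 0.7]
gripper_width: 61.8
```

```bash
python3 - <<'E'
from h import *
print(tilt(rep([466.5,137,50],-np.pi+.33)))
E
```

```text
t 5.2 pos [458.9 127.  155.2] yaw -2.7832 F [-0.1  0.8  0.7] w 61.8 j6 -1.84
 tool move cm [-1.56  0.94 10.44] turn 0.028
[-0.0356 -0.0413 -0.9985]
```

{"name": "send_rows", "arguments": {"steps": [[[-0.5,0.3,3.4,0.03,0.72],[-0.5,0.3,3.4,0,0.72],[-0.5,0.3,3.4,0,0.72],[0,0,0,0,0.72]]]}}

```text
clock: 5.53
position: [468.3, 133.8, 53.4]
ee_rot: [-0.165, 0.986, -0.016, -0.016]
contact_force: [-0.5, -0.7, -0.6]
gripper_width: 61.5
```

```bash
python3 - <<'E'
from h import *
s=rep([466.5,137,5],-np.pi+.33);print(tilt(s));pads("w3")
E
```

```text
t 5.53 pos [468.3 133.8  53.4] yaw -2.8095 F [-0.5 -0.7 -0.6] w 61.5 j6 -1.88
 tool move cm [-0.12  0.48  4.83] turn 0.002
[-0.0273 -0.0364 -0.999 ]
px [330. 356.] c [497.7 148.6] size [116.  43.] ang 19.0
px [600. 272.] c [426.5 276.3] size [112.  48.] ang 0.7
```

View pics/w3.png

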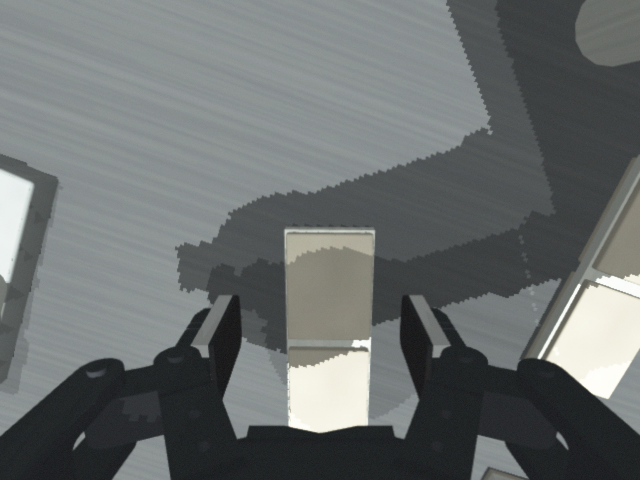

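{"name": "send_rows", "arguments": {"steps": [[[0.05,0.2,2.2,0,0.72],[0.05,0.2,2.2,0,0.72],[0,0,0,0,0.72]]]}}

```text
clock: 5.83
position: [470.4, 137.0, 17.4]
ee_rot: [-0.168, 0.986, -0.014, -0.01]
contact_force: [-0.3, -0.6, 0.2]
gripper_width: 61.7
```

```bash
python3 - <<'E'
from h import *
s=rep([465,137,4],-np.pi+.33);print(tilt(s))
E
```

```text
t 5.83 pos [470.4 137.   17.4] yaw -2.8051 F [-0.3 -0.6  0.2] w 61.7 j6 -1.89
 tool move cm [0.48 0.21 1.35] turn 0.007
[-0.0141 -0.0305 -0.9994]
```

{"name": "send_rows", "arguments": {"steps": [[[0.5,0.2,1.35,0,0.72],[0,0,0.15,0,0.72],[0,0,0,0,0.4],[0,0,0,0,0.4],[0,0,0,0,0.4],[0,0,0,0,0.4],[0,0,0,0,0.4]]]}}

```text
clock: 6.42
position: [471.0, 138.9, 14.3]
ee_rot: [-0.169, 0.985, -0.011, -0.001]
contact_force: [-0.5, -0.7, -1.7]
gripper_width: 41.6
```

```bash
python3 - <<'E'
from h import *
s=rep([465,137,4],-np.pi+.33);print(tilt(s))
E
```

```text
t 6.42 pos [471.  138.9  14.3] yaw -2.8011 F [-0.5 -0.7 -1.7] w 41.6 j6 -1.89
 tool move cm [0.63 0.05 1.04] turn 0.01
[ 0.001  -0.022  -0.9998]
```

{"name": "send_rows", "arguments": {"steps": [[[0,0,0,0,0.72],[0,0,0,0,0.72],[0.3,0,0.5,0,0.72],[0.3,0,0.5,0,0.72],[0.2,0,0.4,0,0.72]]]}}

```text
clock: 6.83
position: [465.6, 137.2, 1.7]
ee_rot: [-0.17, 0.985, -0.01, 0.002]
contact_force: [-0.1, -0.0, -0.2]
gripper_width: 61.4
```

```bash
python3 - <<'E'
from h import *
s=rep([465,137,4],-np.pi+.33);print(tilt(s))
E
```

```text
t 6.83 pos [465.6 137.2   1.7] yaw -2.8002 F [-0.1 -0.  -0.2] w 61.4 j6 -1.9
 tool move cm [ 0.06 -0.01 -0.23] turn 0.011
[ 0.0069 -0.0184 -0.9998]
```

{"name": "send_rows", "arguments": {"steps": [[[0,0,-0.1,0,0.3],[0,0,0,0,0.3],[0,0,0,0,0.3],[0,0,0,0,0.3],[0,0,0,0,0.3],[0,0,-1,0,0.3],[0,0,-2.5,0,0.3],[0,0,-2.5,0,0.3],[0,0,-1,0,0.3],[0,0,0,0,0.3]]]}}

```text
clock: 7.67
position: [460.8, 136.0, 70.9]
ee_rot: [-0.17, 0.985, -0.013, -0.005]
contact_force: [0.5, 0.1, -2.3]
gripper_width: 42.4
```

```bash
python3 - <<'E'
from h import *
print(p2w(-110,75),p2w(-27,75))
t=[*p2w(-115,75),70]
s=rep(t,-np.pi+PSI);print(tilt(s))
img,d=optics.get_image("wrist");cv2.imwrite("pics/w4.png",img[150:,150:500])
E
```

```text
[397.98338743 -40.26390136] [480.66512999 -47.52540586]
t 7.67 pos [460.8 136.   70.9] yaw -2.801 F [ 0.5  0.1 -2.3] w 42.4 j6 -1.89
 tool move cm [ 12.27 -14.3    0.6 ] turn 0.428
[-0.0059 -0.0269 -0.9996]
```

View pics/w4.png

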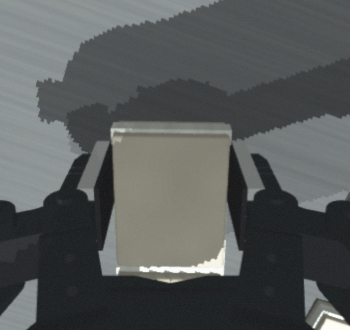

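{"name": "send_rows", "arguments": {"steps": [[[2.4,-2.8,0,0,0.3],[2.4,-2.8,0,0,0.3],[2.4,-2.8,0,0,0.3],[2.4,-2.8,0,0,0.3],[1.7,-2,0,0,0.3],[0,0,0,0.11,0.3],[0,0,0,0.11,0.3],[0,0,0,0.11,0.3],[0,0,0,0.11,0.3],[0,0,0,0,0.3]]]}}

```text
clock: 8.55
position: [385.0, -35.5, 63.6]
ee_rot: [0.061, 0.998, -0.017, -0.014]
contact_force: [0.2, 0.2, -1.5]
gripper_width: 42.2
```

```bash
python3 - <<'E'
from h import *
s=rep([*p2w(-112,75),50],-np.pi+PSI);print(tilt(s),w2p(s["position"]))
E
```

```text
t 8.55 pos [385.  -35.5  63.6] yaw 3.019 F [ 0.2  0.2 -1.5] w 42.2 j6 -2.07
 tool move cm [-1.19 -0.27  1.34] turn -0.035
[-0.0304 -0.0321 -0.999 ] [-123.39665271   78.6107527 ]
```

{"name": "send_rows", "arguments": {"steps": [[[-0.4,-0.15,1,-0.03,0.3],[-0.4,-0.1,1,0,0.3],[-0.4,0,1,0,0.3],[0,0,0.3,0,0.3]]]}}

```text
clock: 8.88
position: [394.2, -40.7, 27.1]
ee_rot: [0.039, 0.999, -0.017, -0.016]
contact_force: [0.1, -1.0, -2.1]
gripper_width: 42.5
```

```bash
python3 - <<'E'
from h import *
s=rep([*p2w(-105,75),27],-np.pi+PSI);print(tilt(s),w2p(s["position"]))
img,d=optics.get_image("wrist");cv2.imwrite("pics/w5.png",img)
E
```

```text
t 8.88 pos [394.2 -40.7  27.1] yaw 3.062 F [ 0.1 -1.  -2.1] w 42.5 j6 -2.01
 tool move cm [-0.87  0.07 -0.02] turn 0.008
[-0.0339 -0.0327 -0.9989] [-113.72593594   74.20091389]
```

View pics/w5.png

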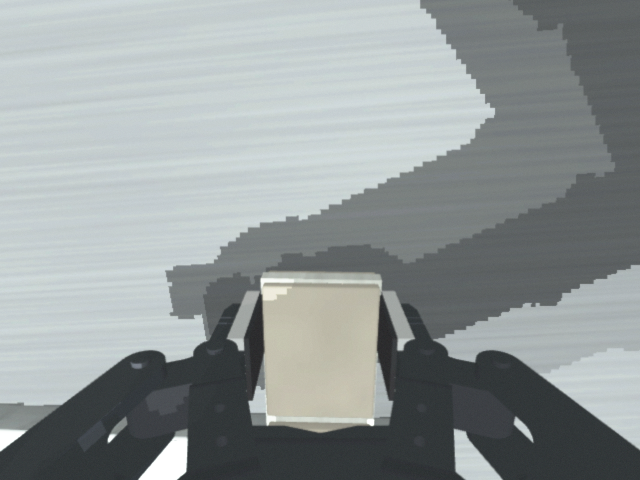

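{"name": "send_rows", "arguments": {"steps": [[[-1,0.05,0,0,0.3],[-1,0,0,0,0.3],[-1,0,0,0,0.3],[0,0,0,0,0.3]]]}}

```text
clock: 9.27
position: [426.1, -42.7, 26.0]
ee_rot: [0.037, 0.999, -0.018, -0.017]
contact_force: [0.2, 1.3, -2.5]
gripper_width: 42.2
```

```bash
python3 - <<'E'
from h import *
s=rep([*p2w(-30,75),24],-np.pi+PSI);print(tilt(s),w2p(s["position"]))
E
```

```text
t 9.27 pos [426.1 -42.7  26. ] yaw 3.0665 F [ 0.2  1.3 -2.5] w 42.2 j6 -1.98
 tool move cm [-5.18 -0.06  0.03] turn 0.013
[-0.0358 -0.0337 -0.9988] [-81.77809856  75.00767959]
```

{"name": "send_rows", "arguments": {"steps": [[[-1,0,0,0.01,0.3],[-1,0,0,0,0.3],[-0.8,0,0,0,0.3],[0,0,0,0,0.3]]]}}

```text
clock: 9.6
position: [457.9, -45.0, 26.0]
ee_rot: [0.042, 0.999, -0.017, -0.016]
contact_force: [0.8, 0.4, -2.0]
gripper_width: 42.7
```

```bash
python3 - <<'E'
from h import *
s=rep([*p2w(-28,75),24],-np.pi+PSI);print(tilt(s),w2p(s["position"]))
E
```

```text
t 9.6 pos [457.9 -45.   26. ] yaw 3.0566 F [ 0.8  0.4 -2. ] w 42.7 j6 -1.96
 tool move cm [-2.2  -0.05  0.14] turn 0.003
[-0.0328 -0.0327 -0.9989] [-49.94418812  75.49583071]
```

{"name": "send_rows", "arguments": {"steps": [[[-0.8,0,0.05,0,0.3],[-0.8,0,0.05,0,0.3],[-0.4,0,0,0,0.3],[0,0,0,0,0.3]]]}}

```text
clock: 9.93
position: [476.9, -47.4, 24.0]
ee_rot: [0.042, 0.999, -0.017, -0.018]
contact_force: [-3.5, 2.8, 2.0]
gripper_width: 42.0
```

```bash
python3 - <<'E'
from h import *
s=rep([*p2w(-28,75),24],-np.pi+PSI);print(tilt(s),w2p(s["position"]))
E
```

```text
t 9.93 pos [476.9 -47.4  24. ] yaw 3.0564 F [-3.5  2.8  2. ] w 42.0 j6 -1.94
 tool move cm [-0.27  0.02 -0.01] turn 0.002
[-0.0383 -0.0333 -0.9987] [-30.7436012   74.81182103]
```

{"name": "send_rows", "arguments": {"steps": [[[-0.3,0,0,0,0.3],[-0.3,0,0,0,0.3]]]}}

```text
clock: 10.1
position: [477.0, -48.3, 23.0]
ee_rot: [0.042, 0.999, -0.018, -0.024]
contact_force: [-7.8, 2.8, 3.7]
gripper_width: 42.4
```

```bash
python3 - <<'E'
from h import *
s=rep([*p2w(-28,75),24],-np.pi+PSI);print(tilt(s),w2p(s["position"]))
E
```

```text
t 10.1 pos [477.  -48.3  23. ] yaw 3.0556 F [-7.8  2.8  3.7] w 42.4 j6 -1.94
 tool move cm [-0.25  0.1  -0.12] turn 0.002
[-0.0504 -0.0342 -0.9981] [-30.55856129  73.90890352]
```

{"name": "send_rows", "arguments": {"steps": [[[0,0,0,0,0.62],[0,0,0,0,0.62],[0,0,0,0,0.62],[0,0,-2,0,0.62],[0.5,0,-4,0,0.62],[1,0,-4,0,0.62],[1,0,-4,0,0.62],[1,0,-2,0,0.62],[0,0,0,0,0.62]]]}}

```text
clock: 10.85
position: [452.8, -39.7, 192.2]
ee_rot: [0.042, 0.999, -0.019, -0.021]
contact_force: [0.7, 0.2, -0.8]
gripper_width: 53.4
```

```bash
cat >> h.py <<'E'
def inpress(name):
    "pads lying on the bed: front-end (robot side) edge in the press frame"
    st=arm.read_state();img,d=optics.get_image("wrist");cv2.imwrite(f"pics/{name}.png",img)
    P=cloud("wrist",d,st);w=w2p(P);z=P[...,2]
    for k,y in enumerate((-75,0,75)):
        a=(z>30)&(z<43)&(d>0)&(abs(w[...,1]-y)<30)&(w[...,0]>-110)&(w[...,0]<2)
        if a.sum()>100:
            v,u=np.nonzero(a);q=w2p(ray_plane("wrist",np.c_[u,v],36,st));f=q[q[:,0]<0]
            edge=[np.percentile(f[abs(f[:,1]-yy)<4][:,0],1) if (abs(f[:,1]-yy)<4).any() else None for yy in (y-14,y,y+14)]
            print("slot",k,"n",a.sum(),"rear edge x",np.round(edge,1),"y range",np.percentile(q[:,1],[1,99]).round(1),"z",np.median(z[a]).round(1))
E
python3 - <<'E'
from h import *
s=rep();print(tilt(s),w2p(s["position"]));inpress("w6")
E
```

```text
t 10.85 pos [452.8 -39.7 192.2] yaw 3.0563 F [ 0.7  0.2 -0.8] w 53.4 j6 -1.96
[-0.0439 -0.0356 -0.9984] [-55.45144453  80.34307806]
slot 2 n 3397 rear edge x [-50.1 -50.3 -50.4] y range [54.1 96.6] z 36.7
```

View pics/w6.png

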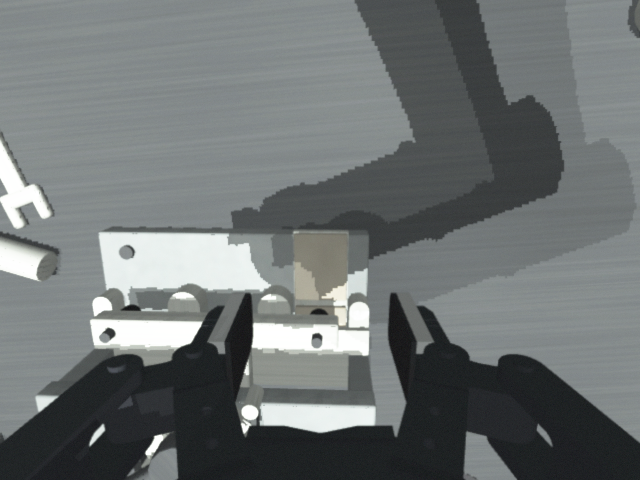

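```bash
python3 - <<'E'
from h import *
rep([387,276,100],-np.pi)
E
```

```text
t 10.9 pos [453.  -39.7 191. ] yaw 3.0563 F [ 1.2  0.2 -0.5] w 52.7 j6 -1.96
 tool move cm [ 8.88 31.24  8.25] turn -0.085
```

{"name": "send_rows", "arguments": {"steps": [[[1,3.9,0,0,0.72],[1,3.9,0,0,0.72],[1,3.9,0.4,0,0.72],[1,3.9,1,0,0.72],[1,3.7,1.2,0,0.72],[1,3.5,1.5,0,0.72],[1,3.3,1.5,0,0.72],[1,3.3,1.5,-0.08,0.72],[0,0,0,0,0.72]]]}}

```text
clock: 11.65
position: [396.7, 266.9, 101.0]
ee_rot: [0.007, 1.0, -0.019, -0.021]
contact_force: [0.2, 0.3, -0.4]
gripper_width: 61.8
```

```bash
python3 - <<'E'
from h import *
s=rep([387,276,50],-np.pi);print(tilt(s));pads("w7")
E
```

```text
t 11.65 pos [396.7 266.9 101. ] yaw 3.1267 F [ 0.2  0.3 -0.4] w 61.8 j6 -2.5
 tool move cm [0.76 1.09 5.1 ] turn -0.015
[-0.0426 -0.0377 -0.9984]
px [349. 278.] c [421.7 278.7] size [120.  43.] ang 0.0
```

{"name": "send_rows", "arguments": {"steps": [[[0.4,0.5,1.8,-0.015,0.72],[0.4,0.5,2.4,0,0.72],[0.2,0.2,2.4,0,0.72],[0,0,1.5,0,0.72],[0,0,0.5,0,0.72]]]}}

```text
clock: 12.12
position: [384.0, 272.9, 10.3]
ee_rot: [0.002, 1.0, -0.02, -0.021]
contact_force: [-0.3, -0.2, 0.1]
gripper_width: 61.8
```

```bash
python3 - <<'E'
from h import *
s=rep([386,277.5,3],-np.pi);print(tilt(s))
E
```

```text
t 12.12 pos [384.  272.9  10.3] yaw 3.1369 F [-0.3 -0.2  0.1] w 61.8 j6 -2.51
 tool move cm [-0.23  0.49  0.7 ] turn -0.005
[-0.0426 -0.0395 -0.9983]
```

{"name": "send_rows", "arguments": {"steps": [[[-0.1,0.25,0.35,0,0.72],[-0.1,0.25,0.35,0,0.72],[0,0,0,0,0.72],[0,0,0,0,0.3],[0,0,0,0,0.3],[0,0,0,0,0.3],[0,0,0,0,0.3],[0,0,0,0,0.3]]]}}

```text
clock: 12.78
position: [387.8, 276.7, 4.1]
ee_rot: [0.004, 1.0, -0.019, -0.021]
contact_force: [0.8, -0.2, -2.3]
gripper_width: 42.7
```

```bash
python3 - <<'E'
from h import *
s=rep([*p2w(-115,0),75],-np.pi+PSI);print(tilt(s))
E
```

```text
t 12.78 pos [387.8 276.7   4.1] yaw 3.1328 F [ 0.8 -0.2 -2.3] w 42.7 j6 -2.51
 tool move cm [  0.09 -39.37  -5.59] turn 0.079
[-0.0414 -0.038  -0.9984]
```

{"name": "send_rows", "arguments": {"steps": [[[0,0,-1.5,0,0.3],[0,0,-3,0,0.3],[0,-2,-2.5,0,0.3],[0,-4,-0.3,0,0.3],[0,-4,0,0,0.3],[0,-4,0,0,0.3],[0,-4,0,0,0.3],[0,-4,0,0,0.3],[0,-4,0,0,0.3],[0,-4,0,0,0.3]]]}}

```text
clock: 13.62
position: [390.8, -23.9, 93.3]
ee_rot: [-0.004, 1.0, -0.017, -0.016]
contact_force: [1.1, -0.2, -2.5]
gripper_width: 42.1
```

{"name": "send_rows", "arguments": {"steps": [[[0,-4,0,0.04,0.3],[0,-2,0,0.04,0.3],[0,0,0,0,0.3]]]}}

```text
clock: 13.87
position: [387.0, -91.4, 95.9]
ee_rot: [0.042, 0.999, -0.017, -0.016]
contact_force: [-1.2, 0.7, -1.9]
gripper_width: 42.2
```

```bash
python3 - <<'E'
from h import *
s=rep([*p2w(-112,0),40],-np.pi+PSI);print(tilt(s))
E
```

```text
t 13.87 pos [387.  -91.4  95.9] yaw 3.057 F [-1.2  0.7 -1.9] w 42.2 j6 -1.89
 tool move cm [-0.61 -2.11  5.65] turn 0.003
[-0.0339 -0.0334 -0.9989]
```

{"name": "send_rows", "arguments": {"steps": [[[-0.1,-0.7,2,0,0.3],[-0.2,-0.7,2,0,0.3],[-0.2,-0.6,2,0,0.3],[0,0,0.5,0,0.3],[0,0,0,0,0.3]]]}}

```text
clock: 14.28
position: [389.1, -115.4, 31.3]
ee_rot: [0.044, 0.999, -0.017, -0.013]
contact_force: [0.4, -0.6, -1.6]
gripper_width: 42.6
```

```bash
python3 - <<'E'
from h import *
s=rep([*p2w(-105,0),28],-np.pi+PSI);print(tilt(s),w2p(s["position"]))
E
```

```text
t 14.28 pos [ 389.1 -115.4   31.3] yaw 3.0538 F [ 0.4 -0.6 -1.6] w 42.6 j6 -1.85
 tool move cm [-0.73  0.07  0.31] turn -0.0
[-0.0274 -0.0319 -0.9991] [-112.26319468   -0.61495373]
```

{"name": "send_rows", "arguments": {"steps": [[[-0.8,0.05,0.2,0,0.3],[-1,0.03,0.2,0,0.3],[-1,0,0.05,0,0.3],[-0.8,0,0,0,0.3],[0,0,0,0,0.3]]]}}

```text
clock: 14.7
position: [421.6, -118.1, 26.5]
ee_rot: [0.045, 0.999, -0.018, -0.021]
contact_force: [3.2, -2.9, -3.1]
gripper_width: 42.0
```

```bash
python3 - <<'E'
from h import *
s=rep([*p2w(-25,0),25],-np.pi+PSI);print(tilt(s),w2p(s["position"]))
E
```

```text
t 14.7 pos [ 421.6 -118.1   26.5] yaw 3.0499 F [ 3.2 -2.9 -3.1] w 42.0 j6 -1.83
 tool move cm [-5.46  0.07 -0.07] turn -0.004
[-0.0432 -0.0343 -0.9985] [-79.62812919  -0.49023178]
```

{"name": "send_rows", "arguments": {"steps": [[[-1,0.03,0,0,0.3],[-1,0,0,0,0.3],[-0.8,0,0,0,0.3],[0,0,0,0,0.3]]]}}

```text
clock: 15.03
position: [453.9, -120.9, 26.7]
ee_rot: [0.046, 0.999, -0.018, -0.02]
contact_force: [0.3, -3.5, -3.0]
gripper_width: 42.1
```

```bash
python3 - <<'E'
from h import *
s=rep([*p2w(-25,0),25],-np.pi+PSI);print(tilt(s),w2p(s["position"]))
E
```

```text
t 15.03 pos [ 453.9 -120.9   26.7] yaw 3.0481 F [ 0.3 -3.5 -3. ] w 42.1 j6 -1.82
 tool move cm [-2.23  0.06  0.08] turn -0.006
[-0.0426 -0.0348 -0.9985] [-47.24493469  -0.3909456 ]
```

{"name": "send_rows", "arguments": {"steps": [[[-0.8,0.02,0.05,0,0.3],[-0.8,0,0.05,0,0.3],[-0.6,0,0,0,0.3],[-0.3,0,0,0,0.3],[-0.2,0,0,0,0.3]]]}}

```text
clock: 15.45
position: [476.3, -123.1, 23.0]
ee_rot: [0.047, 0.998, -0.018, -0.029]
contact_force: [-4.7, 0.4, -0.4]
gripper_width: 42.7
```

```bash
python3 - <<'E'
from h import *
s=rep([*p2w(-25,0),25],-np.pi+PSI);print(tilt(s),w2p(s["position"]))
E
```

```text
t 15.45 pos [ 476.3 -123.1   23. ] yaw 3.0455 F [-4.7  0.4 -0.4] w 42.7 j6 -1.8
 tool move cm [ 0.04  0.06 -0.2 ] turn -0.009
[-0.0591 -0.034  -0.9977] [-24.7644965   -0.64246183]
```

{"name": "send_rows", "arguments": {"steps": [[[-0.2,0,0,0,0.3],[0,0,0,0,0.62],[0,0,0,0,0.62],[0,0,0,0,0.62],[0.1,0,-2,0,0.62],[0.5,0,-4,0,0.62],[1,0,-4,0,0.62],[1,0,-4,0,0.62],[1,0,-2,0,0.62],[0,0,0,0,0.62]]]}}

```text
clock: 16.28
position: [458.9, -112.5, 193.6]
ee_rot: [0.043, 0.999, -0.018, -0.023]
contact_force: [0.1, 0.4, -0.3]
gripper_width: 52.8
```

```bash
python3 - <<'E'
from h import *
s=rep();print(tilt(s),w2p(s["position"]));inpress("w8");rep([575,290,150],-np.pi)
E
```

```text
t 16.28 pos [ 458.9 -112.5  193.6] yaw 3.0539 F [ 0.1  0.4 -0.3] w 52.8 j6 -1.8
[-0.0466 -0.0348 -0.9983] [-42.98501155   8.3636434 ]
slot 1 n 3432 rear edge x [-49.8 -49.9 -50. ] y range [-20.4  22. ] z 36.7
slot 2 n 3546 rear edge x [-49.7 -49.8 -49.9] y range [52.8 95.8] z 36.7
t 16.33 pos [ 459.2 -112.5  192.3] yaw 3.0539 F [ 0.7 -0.5  0.3] w 52.7 j6 -1.8
 tool move cm [-8.19 41.23  2.28] turn -0.088
```

{"name": "send_rows", "arguments": {"steps": [[[0,4,0,0,0.72],[0,4,0,0,0.72],[-0.8,4,0,0,0.72],[-0.8,4,0,0,0.72],[-1,4,0,0,0.72],[-1,4,0.2,0,0.72],[-1,4,0.5,0,0.72],[-1,3.8,0.8,0,0.72],[-1,3.8,0.8,0,0.72],[-0.8,3,0.5,-0.08,0.72]]]}}

```text
clock: 17.17
position: [568.5, 269.5, 136.3]
ee_rot: [0.008, 1.0, -0.018, -0.024]
contact_force: [0.4, -0.3, -0.0]
gripper_width: 61.6
```

{"name": "send_rows", "arguments": {"steps": [[[0,1,0.5,0,0.72],[0,0,0,0,0.72]]]}}

```text
clock: 17.33
position: [568.9, 285.2, 123.4]
ee_rot: [0.005, 0.999, -0.02, -0.026]
contact_force: [-0.2, -0.7, -0.5]
gripper_width: 62.0
```

```bash
python3 - <<'E'
from h import *
s=rep([577,289,50],-np.pi);print(tilt(s));pads("w9")
E
```

```text
t 17.33 pos [568.9 285.2 123.4] yaw 3.1313 F [-0.2 -0.7 -0.5] w 62.0 j6 -2.29
 tool move cm [-1.18  0.67  7.27] turn -0.01
[-0.0523 -0.0388 -0.9979]
px [565. 293.] c [602.5 451.4] size [13. 86.] ang 9.6
px [351. 310.] c [613.3 293. ] size [ 43. 121.] ang 89.0
```

{"name": "send_rows", "arguments": {"steps": [[[-0.4,0.4,2,0,0.72],[-0.4,0.4,2.5,0,0.72],[-0.2,0.2,2.5,0,0.72],[-0.1,0,2,0,0.72],[-0.1,0,1,0,0.72],[0,0,0.4,0,0.72]]]}}

```text
clock: 17.88
position: [576.8, 283.4, 17.7]
ee_rot: [0.009, 0.999, -0.019, -0.024]
contact_force: [0.1, -0.6, -0.1]
gripper_width: 61.4
```

```bash
python3 - <<'E'
from h import *
s=rep([577.5,292.0,3],-np.pi-.015);print(tilt(s))
E
```

```text
t 17.88 pos [576.8 283.4  17.7] yaw 3.1226 F [ 0.1 -0.6 -0.1] w 61.4 j6 -2.29
 tool move cm [-0.13  0.92  1.43] turn -0.004
[-0.0491 -0.0377 -0.9981]
```

{"name": "send_rows", "arguments": {"steps": [[[0,0.45,0,0,0.72],[0,0.5,0,0,0.72],[0,0.15,0.5,0,0.72],[0,0,0.5,0,0.72],[0,0,0.5,0,0.72]]]}}

```text
clock: 18.3
position: [578.8, 294.2, 6.3]
ee_rot: [0.01, 1.0, -0.017, -0.021]
contact_force: [0.1, -0.7, 0.5]
gripper_width: 61.5
```

```bash
python3 - <<'E'
from h import *
s=rep([577.5,292.0,3],-np.pi-.015);print(tilt(s))
E
```

```text
t 18.3 pos [578.8 294.2   6.3] yaw 3.1206 F [ 0.1 -0.7  0.5] w 61.5 j6 -2.31
 tool move cm [ 0.11 -0.22  0.35] turn -0.006
[-0.0426 -0.0332 -0.9985]
```

{"name": "send_rows", "arguments": {"steps": [[[0.1,-0.1,0.3,0,0.72],[0,0,0,0,0.3],[0,0,0,0,0.3],[0,0,0,0,0.3],[0,0,0,0,0.3],[0,0,0,0,0.3]]]}}

```text
clock: 18.8
position: [577.3, 293.4, 3.4]
ee_rot: [0.01, 1.0, -0.017, -0.021]
contact_force: [-0.2, 0.6, -0.2]
gripper_width: 42.5
```

```bash
python3 - <<'E'
from h import *
s=rep([*p2w(-118,-75),80],-np.pi+PSI);print(tilt(s))
E
```

```text
t 18.8 pos [577.3 293.4   3.4] yaw 3.1212 F [-0.2  0.6 -0.2] w 42.5 j6 -2.31
 tool move cm [ 19.35 -48.85  -5.22] turn 0.067
[-0.0423 -0.0328 -0.9986]
```

{"name": "send_rows", "arguments": {"steps": [[[0,0,-1.5,0,0.3],[0,0,-3,0,0.3],[1.5,-1.5,-3,0,0.3],[3,-2.8,-0.5,0,0.3],[3,-2.8,0,0,0.3],[3,-2.8,0,0,0.3],[3,-2.8,0,0,0.3],[3,-2.8,0,0,0.3],[2.5,-2.8,0,0,0.3],[0,-1,0,0,0.3]]]}}

```text
clock: 19.63
position: [376.7, 99.8, 95.9]
ee_rot: [0.01, 0.999, -0.019, -0.026]
contact_force: [0.2, -1.2, -1.7]
gripper_width: 42.4
```

```bash
python3 - <<'E'
from h import *
s=rep([*p2w(-118,-75),80],-np.pi+PSI);print(tilt(s))
E
```

```text
t 19.63 pos [376.7  99.8  95.9] yaw 3.1201 F [ 0.2 -1.2 -1.7] w 42.4 j6 -2.27
 tool move cm [ -0.71 -28.79   2.66] turn 0.066
[-0.0514 -0.0371 -0.998 ]
```

{"name": "send_rows", "arguments": {"steps": [[[0,-4,0,0,0.3],[0,-4,0,0,0.3],[0,-4,0,0,0.3],[0,-4,0,0,0.3],[0,-4,0.2,0,0.3],[0,-4,0.4,0,0.3],[-0.2,-3,0.5,0.03,0.3],[-0.2,-1.5,1,0.035,0.3],[0,0,0,0,0.3]]]}}

```text
clock: 20.38
position: [373.6, -195.4, 87.4]
ee_rot: [0.041, 0.999, -0.018, -0.021]
contact_force: [0.2, -0.9, -2.2]
gripper_width: 42.3
```

```bash
python3 - <<'E'
from h import *
s=rep([*p2w(-115,-75),28],-np.pi+PSI);print(tilt(s),w2p(s["position"]))
E
```

```text
t 20.38 pos [ 373.6 -195.4   87.4] yaw 3.0578 F [ 0.2 -0.9 -2.2] w 42.3 j6 -1.63
 tool move cm [-0.81  0.88  5.89] turn 0.004
[-0.0428 -0.0344 -0.9985] [-120.69581543  -81.63226783]
```

{"name": "send_rows", "arguments": {"steps": [[[-0.2,0.4,1.5,0,0.3],[-0.2,0.3,2,0,0.3],[-0.2,0.2,2,0,0.3],[-0.1,0,0.6,0,0.3],[0,0,0.2,0,0.3]]]}}

```text
clock: 20.8
position: [380.5, -190.3, 23.4]
ee_rot: [0.043, 0.999, -0.018, -0.019]
contact_force: [0.8, -0.9, -1.3]
gripper_width: 42.0
```

```bash
python3 - <<'E'
from h import *
s=rep([*p2w(-105,-75),26.5],-np.pi+PSI);print(tilt(s),w2p(s["position"]))
E
```

```text
t 20.8 pos [ 380.5 -190.3   23.4] yaw 3.0552 F [ 0.8 -0.9 -1.3] w 42.0 j6 -1.67
 tool move cm [-0.92  0.09 -0.35] turn 0.001
[-0.0387 -0.0349 -0.9986] [-114.31754658  -76.02593178]
```

{"name": "send_rows", "arguments": {"steps": [[[0,0.08,-0.4,0,0.3],[-0.8,0.03,-0.05,0,0.3],[-1,0,0,0,0.3],[-1,0,0,0,0.3],[0,0,0,0,0.3]]]}}

```text
clock: 21.22
position: [413.5, -191.1, 30.4]
ee_rot: [0.042, 0.999, -0.019, -0.016]
contact_force: [0.9, -1.2, -3.5]
gripper_width: 42.7
```

```bash
python3 - <<'E'
from h import *
s=rep([*p2w(-27,-75),25],-np.pi+PSI);print(tilt(s),w2p(s["position"]))
E
```

```text
t 21.22 pos [ 413.5 -191.1   30.4] yaw 3.0579 F [ 0.9 -1.2 -3.5] w 42.7 j6 -1.66
 tool move cm [-5.45 -0.12  0.37] turn 0.004
[-0.0339 -0.0359 -0.9988] [-81.35245197 -73.85435288]
```

{"name": "send_rows", "arguments": {"steps": [[[0,-0.08,0.35,0,0.3],[0,-0.04,0.25,0,0.3],[0,0,0,0,0.3]]]}}

```text
clock: 21.47
position: [415.3, -192.6, 24.8]
ee_rot: [0.041, 0.999, -0.019, -0.014]
contact_force: [0.1, 0.1, -2.5]
gripper_width: 42.3
```

```bash
python3 - <<'E'
from h import *
s=rep([*p2w(-27,-75),24.5],-np.pi+PSI);print(tilt(s),w2p(s["position"]))
E
```

```text
t 21.47 pos [ 415.3 -192.6   24.8] yaw 3.058 F [ 0.1  0.1 -2.5] w 42.3 j6 -1.66
 tool move cm [-5.24  0.   -0.11] turn 0.004
[-0.0303 -0.036  -0.9989] [-79.41320027 -75.28175744]
```

{"name": "send_rows", "arguments": {"steps": [[[-1,0,0,0,0.3],[-1,0,0,0,0.3],[-0.8,0,0,0,0.3],[0,0,0,0,0.3]]]}}

```text
clock: 21.8
position: [445.5, -195.3, 23.8]
ee_rot: [0.041, 0.999, -0.019, -0.015]
contact_force: [1.3, -0.6, -2.5]
gripper_width: 42.2
```

```bash
python3 - <<'E'
from h import *
s=rep([*p2w(-27,-75),24.5],-np.pi+PSI);print(tilt(s),w2p(s["position"]))
E
```

```text
t 21.8 pos [ 445.5 -195.3   23.8] yaw 3.0585 F [ 1.3 -0.6 -2.5] w 42.2 j6 -1.66
 tool move cm [-2.21  0.01 -0.14] turn 0.005
[-0.0306 -0.0361 -0.9989] [-49.09597252 -75.29703401]
```

{"name": "send_rows", "arguments": {"steps": [[[-0.8,0,0,0,0.3],[-0.8,0,0,0,0.3],[-0.6,0,0,0,0.3],[-0.3,0,0,0,0.3],[-0.2,0,0,0,0.3]]]}}

```text
clock: 22.22
position: [468.5, -197.6, 23.4]
ee_rot: [0.042, 0.999, -0.019, -0.023]
contact_force: [-8.2, 2.6, 9.1]
gripper_width: 42.7
```

```bash
python3 - <<'E'
from h import *
s=rep([*p2w(-27,-75),24.5],-np.pi+PSI);print(tilt(s),w2p(s["position"]))
E
```

```text
t 22.22 pos [ 468.5 -197.6   23.4] yaw 3.0577 F [-8.2  2.6  9.1] w 42.7 j6 -1.65
 tool move cm [ 0.1   0.05 -0.11] turn 0.004
[-0.0473 -0.0352 -0.9983] [-26.02036789 -75.51614789]
```

Contact at the expected depth. I'll release, lift and look.

{"name": "send_rows", "arguments": {"steps": [[[0,0,0,0,0.62],[0,0,0,0,0.62],[0,0,0,0,0.62],[0.1,0,-2,0,0.62],[0.5,0,-4,0,0.62],[1,0,-4,0,0.62],[1,0,-4,0,0.62],[1,0,-3,0,0.62],[0,1,-2,0,0.62],[0,0,0,0,0.62]]]}}

```text
clock: 23.05
position: [447.8, -178.1, 223.1]
ee_rot: [0.042, 0.999, -0.019, -0.016]
contact_force: [1.0, 0.2, 0.6]
gripper_width: 52.8
```

```bash
python3 - <<'E'
from h import *
s=rep();print(tilt(s),w2p(s["position"]));inpress("w10")
E
```

```text
t 23.05 pos [ 447.8 -178.1  223.1] yaw 3.0579 F [1.  0.2 0.6] w 52.8 j6 -1.66
[-0.0336 -0.0371 -0.9987] [-48.30952511 -57.98620343]
slot 0 n 2856 rear edge x [-50.  -50.1 -49.5] y range [-95.3 -52.7] z 36.7
slot 1 n 2955 rear edge x [-50.  -50.2 -49.6] y range [-21.4  21.4] z 36.7
slot 2 n 3052 rear edge x [-50.2 -50.1 -49.7] y range [51.9 95.3] z 36.8
```

View pics/w10.png

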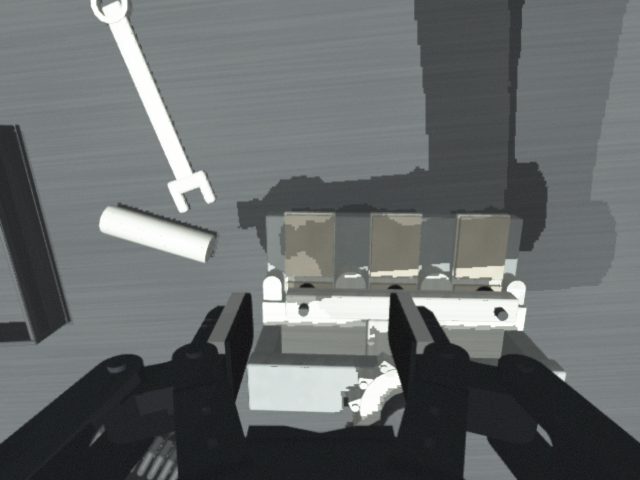

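All three pads are home: rear edges sit at x ≈ -50 mm and y is centred in each slot. Next is the lever: raise, turn about 1.7 rad and look at the knob.

{"name": "send_rows", "arguments": {"steps": [[[0,0,-4,-0.12,0.62],[0,0,-4,-0.12,0.62],[0,0,-3,-0.12,0.62],[0,0,-0.5,-0.12,0.62],[0,0,-0.5,-0.12,0.62],[0,0,-0.5,-0.12,0.62],[0,0,-0.5,-0.12,0.62],[0,0,-0.5,-0.12,0.62],[0,0,-0.5,-0.12,0.62],[0,0,-0.5,-0.12,0.62]]]}}

```text
clock: 23.93
position: [452.0, -172.9, 355.6]
ee_rot: [-0.549, 0.835, 0.002, -0.031]
contact_force: [0.2, 0.1, -0.5]
gripper_width: 53.2
```

{"name": "send_rows", "arguments": {"steps": [[[0,0,-0.5,-0.12,0.62],[0,0,-0.5,-0.12,0.62],[0,0,-0.5,-0.12,0.62],[0,0,-0.5,-0.12,0.62],[0,0,0,-0.05,0.62]]]}}

```text
clock: 24.35
position: [454.7, -172.6, 368.2]
ee_rot: [0.756, -0.653, -0.015, 0.032]
contact_force: [0.1, -0.9, 0.0]
gripper_width: 52.5
```

```bash
python3 - <<'E'
from h import *
s=rep([590,-160,320],-1.50);print(tilt(s))
E
```

```text
t 24.35 pos [ 454.7 -172.6  368.2] yaw -1.4237 F [ 0.1 -0.9  0. ] w 52.5 j6 0.15
 tool move cm [  0.65 -13.86   3.9 ] turn 0.076
[-0.0644 -0.0283 -0.9975]
```

{"name": "send_rows", "arguments": {"steps": [[[0,-3,1,0,0.62],[0,-3.5,1,0,0.62],[0,-3.5,1,0.04,0.62],[0.3,-3.5,1,0.04,0.62],[0,0,0,0,0.62]]]}}

```text
clock: 24.77
position: [591.1, -158.5, 309.9]
ee_rot: [0.729, -0.684, -0.016, 0.033]
contact_force: [0.2, 0.1, -1.4]
gripper_width: 53.3
```

```bash
cat >> h.py <<'E'
def lever(name):
    st=arm.read_state();img,d=optics.get_image("wrist");cv2.imwrite(f"pics/{name}.png",img)
    P=cloud("wrist",d,st);w=w2p(P);z=P[...,2]
    k=((z>190)&(z<215)&(d>0)&(w[...,0]>-60)&(w[...,0]<190)&(w[...,1]<0)&(w[...,1]>-200)&(img.max(2)<130)).astype(np.uint8)
    k=cv2.morphologyEx(k,cv2.MORPH_OPEN,np.ones((3,3)))
    for c in cv2.findContours(k,0,2)[0]:
        if cv2.contourArea(c)<60: continue
        (a,b),r=cv2.minEnclosingCircle(w2p(ray_plane("wrist",c.reshape(-1,2),205,st)).astype(np.float32))
        print("knob? px",c.reshape(-1,2).mean(0).round(),"press",round(a,1),round(b,1),"r",round(r,1))
    for lo,hi in((136,150),(150,162),(162,175)):
        m=(z>lo)&(z<hi)&(d>0)&(w[...,0]>-60)&(w[...,0]<190)&(abs(w[...,1])<170)
        if m.sum()>50: print(lo,hi,m.sum(),np.percentile(w[m],[2,50,98],axis=0).round().tolist())
E
python3 - <<'E'
from h import *
s=rep();print(tilt(s));lever("w11")
E
```

```text
t 24.77 pos [ 591.1 -158.5  309.9] yaw -1.507 F [ 0.2  0.1 -1.4] w 53.3 j6 0.04
[-0.0688 -0.0262 -0.9973]
knob? px [256. 113.] press 133.9 -98.8 r 12.9
136 150 357 [[32.0, -38.0], [56.0, 9.0], [102.0, 40.0]]
150 162 5284 [[51.0, -89.0], [89.0, -35.0], [129.0, 14.0]]
```

View pics/w11.png

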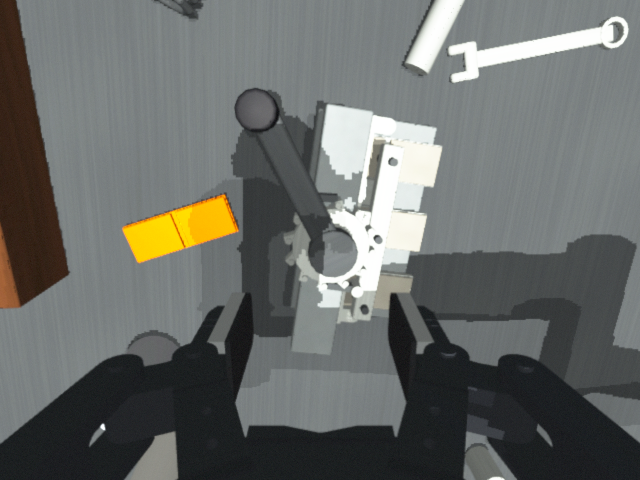

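```bash
python3 - <<'E'
from h import *
s=arm.read_state();h=w2p(ray_plane("wrist",[(331,252)],156,s))[0];k=np.array([133.9,-98.8])
print("hub",h,np.linalg.norm(k-h),"az",np.degrees(np.arctan2(*(k-h)[::-1])))
rep([*p2w(*k),225],-1.50)
E
```

```text
hub [66.05417809 -1.95889655] 118.2423564910913 az -54.98533292895357
t 24.82 pos [ 589.1 -158.7  311.2] yaw -1.5061 F [-0.  -0.2 -0.7] w 53.0 j6 0.05
 tool move cm [ 7.64 -3.78  8.54] turn -0.006
```

{"name": "send_rows", "arguments": {"steps": [[[0,0,0,0.09,0.55],[0,0,0,0.09,0.55],[1.8,-0.9,1.5,0,0.55],[1.8,-0.9,2,0,0.55],[1.8,-0.9,2,0,0.55],[1.8,-0.9,2,0,0.55],[0,0,0,0,0.55]]]}}

```text
clock: 25.4
position: [609.4, -239.4, 229.9]
ee_rot: [-0.663, 0.748, 0.014, -0.036]
contact_force: [-0.1, 0.8, -1.5]
gripper_width: 46.6
```

```bash
python3 - <<'E'
from h import *
s=rep([*(p2w(133.8,-98.5)-[1.5,.4]),166],-1.67);print(tilt(s),w2p(s["position"]));lever("w12")
E
```

```text
t 25.4 pos [ 609.4 -239.4  229.9] yaw -1.6899 F [-0.1  0.8 -1.5] w 46.6 j6 -0.02
 tool move cm [-0.85 -1.85  6.25] turn -0.02
[-0.0723 -0.0259 -0.997 ] [ 118.03022336 -104.90499112]
knob? px [281. 288.] press 134.1 -102.4 r 14.7
136 150 266 [[73.0, -101.0], [94.0, -34.0], [122.0, 31.0]]
150 162 5394 [[68.0, -97.0], [94.0, -43.0], [122.0, 12.0]]
162 175 290 [[122.0, -112.0], [132.0, -111.0], [145.0, -104.0]]
```

{"name": "send_rows", "arguments": {"steps": [[[-0.4,-0.9,0,0,0.55],[-0.4,-0.9,0,0,0.55],[0,-0.2,1,0,0.55],[0,0,1.5,0,0.55],[0,0,0,0,0.55]]]}}

```text
clock: 25.87
position: [632.4, -231.6, 208.8]
ee_rot: [-0.664, 0.747, 0.01, -0.032]
contact_force: [-0.4, 1.1, -1.4]
gripper_width: 47.0
```

```bash
python3 - <<'E'
from h import *
s=rep([*(p2w(133.8,-98.5)-[1.5,.4]),166],-1.67);print(tilt(s),w2p(s["position"]))
E
```

```text
t 25.87 pos [ 632.4 -231.6  208.8] yaw -1.6867 F [-0.4  1.1 -1.4] w 47.0 j6 -0.03
 tool move cm [0.26 0.54 4.33] turn -0.017
[-0.061  -0.0285 -0.9977] [140.29361007 -95.12666155]
```

{"name": "send_rows", "arguments": {"steps": [[[0.15,0.3,0.3,0,0.55],[0.1,0.25,1,0,0.55],[0,0,1.5,0,0.55],[0,0,1.2,0,0.55],[0,0,0,0,0.55]]]}}

```text
clock: 26.28
position: [625.1, -232.9, 170.1]
ee_rot: [-0.666, 0.746, 0.007, -0.03]
contact_force: [-0.7, -0.2, -0.5]
gripper_width: 47.1
```

```bash
python3 - <<'E'
from h import *
s=rep([*(p2w(133.8,-98.5)-[1.5,.4]),166],-1.67);print(tilt(s),w2p(s["position"]))
E
```

```text
t 26.28 pos [ 625.1 -232.9  170.1] yaw -1.6831 F [-0.7 -0.2 -0.5] w 47.1 j6 -0.03
 tool move cm [0.19 0.05 0.42] turn -0.013
[-0.0548 -0.0298 -0.9981] [133.11851385 -96.97624892]
```

{"name": "send_rows", "arguments": {"steps": [[[0.1,0,0.3,0,0.36],[0,0,0,0,0.36],[0,0,0,0,0.36],[1.2,2.2,0,0,0.36],[0.7,2.4,0,0,0.36],[0.2,2.5,0,0,0.36],[0,0,0,0,0.36]]]}}

```text
clock: 26.87
position: [559.6, -249.3, 174.8]
ee_rot: [-0.667, 0.745, -0.004, -0.023]
contact_force: [-1.1, -0.0, 0.7]
gripper_width: 30.8
```

```bash
cat >> h.py <<'E'
def lv(goal):
    "goal: lever angle; prints knob-circle state and remaining chord"
    s=arm.read_state();T=R.from_quat(s["ee_rot"]).as_matrix();p=w2p(s["position"]-T[:,2]*17);r=p-[65,0]
    a=-np.arctan2(r[1],r[0])-np.radians(55)
    print("lever est",round(a,3),"radius",round(np.hypot(*r),1),"tilt",T[:,2].round(3))
    g=[65+120*np.cos(-np.radians(55)-goal),120*np.sin(-np.radians(55)-goal)]
    rep([*(p2w(*g)+T[:2,2]*17),166],-1.67)
E
python3 -c "
from h import *
lv(1.25)"
```

```text
lever est 0.571 radius 118.5 tilt [-0.03  -0.037 -0.999]
t 26.87 pos [ 559.6 -249.3  174.8] yaw -1.6801 F [-1.1 -0.   0.7] w 30.8 j6 0.0
 tool move cm [-2.07  7.66  1.  ] turn -0.01
```

{"name": "send_rows", "arguments": {"steps": [[[-0.2,2.5,0.2,0,0.36],[-0.8,2.6,0.2,0,0.36],[-1.4,2.5,0.2,0,0.36],[-0.3,0.4,0,0,0.36],[0,0,0,0,0.36]]]}}

```text
clock: 27.28
position: [499.8, -218.5, 178.1]
ee_rot: [-0.669, 0.743, -0.024, -0.011]
contact_force: [0.8, -0.3, 0.5]
gripper_width: 30.6
```

```bash
python3 -c "
from h import *
lv(1.25);lever('w13')"
```

```text
lever est 1.172 radius 109.6 tilt [ 0.015 -0.051 -0.999]
t 27.28 pos [ 499.8 -218.5  178.1] yaw -1.6771 F [ 0.8 -0.3  0.5] w 30.6 j6 -0.05
 tool move cm [0.32 1.34 1.2 ] turn -0.007
knob? px [386. 328.] press -11.5 -93.3 r 15.9
knob? px [292. 309.] press 12.7 -100.8 r 23.3
136 150 52 [[23.0, -100.0], [32.0, -15.0], [39.0, -6.0]]
150 162 1241 [[-1.0, -117.0], [28.0, -50.0], [84.0, 8.0]]
162 175 453 [[-5.0, -118.0], [6.0, -116.0], [18.0, -108.0]]
```

View pics/w13.png

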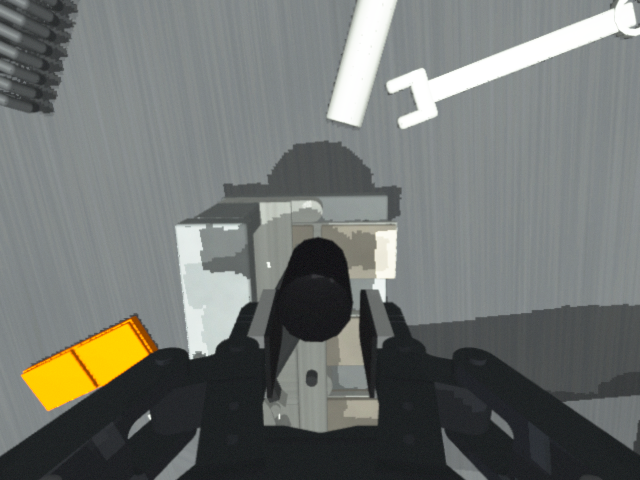

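{"name": "send_rows", "arguments": {"steps": [[[0.4,0.3,0.5,0,0.36],[0,0.5,0.4,0,0.36],[-0.1,0.5,0.2,0,0.36],[0,0.2,0,0,0.36]]]}}

```text
clock: 27.67
position: [499.8, -223.8, 172.2]
ee_rot: [-0.67, 0.741, -0.036, -0.003]
contact_force: [1.1, 0.5, -1.0]
gripper_width: 31.0
```

```bash
python3 -c "
from h import *
lv(1.25)"
```

```text
lever est 1.148 radius 114.1 tilt [ 0.043 -0.058 -0.997]
t 27.67 pos [ 499.8 -223.8  172.2] yaw -1.6727 F [ 1.1  0.5 -1. ] w 31.0 j6 -0.05
 tool move cm [-0.18  1.35  0.55] turn -0.003
```

{"name": "send_rows", "arguments": {"steps": [[[-0.2,1.2,0.2,0,0.36],[-0.2,1.2,0.2,0,0.36]]]}}

```text
clock: 27.83
position: [500.3, -222.6, 172.9]
ee_rot: [-0.672, 0.738, -0.058, 0.012]
contact_force: [25.1, -10.9, -8.4]
gripper_width: 30.8
```

```bash
python3 -c "
from h import *
lv(1.25)"
```

```text
lever est 1.158 radius 113.2 tilt [ 0.095 -0.07  -0.993]
t 27.83 pos [ 500.3 -222.6  172.9] yaw -1.667 F [ 25.1 -10.9  -8.4] w 30.8 j6 -0.06
 tool move cm [-0.06  1.34  0.56] turn 0.003
```

{"name": "send_rows", "arguments": {"steps": [[[1.3,-2.2,0.3,0,0.36],[0.7,-2.2,0.25,0,0.36],[0.2,-2.3,0.25,0,0.36],[-0.2,-2.3,0.2,0,0.36],[-0.7,-2.2,0.1,0,0.36],[0,0,0,0,0.36]]]}}

```text
clock: 28.33
position: [605.1, -251.1, 165.5]
ee_rot: [-0.67, 0.74, -0.046, 0.001]
contact_force: [1.5, 0.5, 0.3]
gripper_width: 30.8
```

```bash
python3 -c "
from h import *
lv(0)"
```

```text
lever est 0.214 radius 125.6 tilt [ 0.063 -0.066 -0.996]
t 28.33 pos [ 605.1 -251.1  165.5] yaw -1.672 F [1.5 0.5 0.3] w 30.8 j6 -0.02
 tool move cm [-1.78 -2.   -0.01] turn -0.002
```

{"name": "send_rows", "arguments": {"steps": [[[-1,-1.2,0,0,0.36],[-0.7,-1,0.1,0,0.36],[-0.3,-0.6,0,0,0.36],[0,-0.5,0,0,0.36]]]}}

```text
clock: 28.67
position: [634.7, -235.3, 159.0]
ee_rot: [-0.669, 0.742, -0.037, -0.006]
contact_force: [-4.0, 1.7, 1.0]
gripper_width: 31.0
```

```bash
python3 -c "
from h import *
lv(0)
a,d=optics.get_image('side');P=cloud('side',d);w=w2p(P);z=P[...,2]
m=(d>0)&(w[...,0]>6)&(w[...,0]<20)&(abs(w[...,1])<100)&(z>55)&(z<100)
print('bar top',np.percentile(z[m],[25,50,75]),m.sum())
D=np.load('pics/d0.npz')['db'];P=cloud('side',D);w=w2p(P);z=P[...,2]
m=(D>0)&(w[...,0]>6)&(w[...,0]<20)&(abs(w[...,1])<100)&(z>55)&(z<100)
print('bar top at start',np.percentile(z[m],[25,50,75]),m.sum())
"
```

```text
lever est -0.058 radius 124.4 tilt [ 0.041 -0.063 -0.997]
t 28.67 pos [ 634.7 -235.3  159. ] yaw -1.6756 F [-4.   1.7  1. ] w 31.0 j6 -0.05
 tool move cm [ 0.12  0.79 -0.73] turn -0.006
bar top [76.27868119 79.86945466 81.45669482] 574
bar top at start [78.47451703 82.17647309 83.72086676] 585
```

{"name": "send_rows", "arguments": {"steps": [[[0.9,2.3,-0.5,0,0.36],[0.7,2.4,-0.3,0,0.36],[0.2,2.5,-0.1,0,0.36],[-0.3,2.5,0,0,0.36],[-0.7,2.5,0,0,0.36],[-0.9,2.3,0,0,0.36],[0,0,0,0,0.36]]]}}

```text
clock: 29.3
position: [514.0, -228.0, 166.2]
ee_rot: [-0.671, 0.739, -0.067, 0.014]
contact_force: [-0.9, 0.9, -0.2]
gripper_width: 30.9
```

```bash
cat >> h.py <<'E'
def bar():
    a,d=optics.get_image('side');P=cloud('side',d);w=w2p(P);z=P[...,2]
    m=(d>0)&(w[...,0]>6)&(w[...,0]<20)&(abs(w[...,1])<100)&(z>45)&(z<100)
    print('bar top',np.percentile(z[m],[25,50,75]).round(1),m.sum(),'(start 78.5 82.2 83.7)')
E
python3 -c "
from h import *
lv(1.2);bar()"
```

```text
lever est 1.031 radius 110.3 tilt [ 0.111 -0.081 -0.99 ]
t 29.3 pos [ 514.  -228.   166.2] yaw -1.6711 F [-0.9  0.9 -0.2] w 30.9 j6 -0.07
 tool move cm [-0.07  2.16 -0.24] turn -0.001
bar top [71.7 75.9 77.3] 597 (start 78.5 82.2 83.7)
```

{"name": "send_rows", "arguments": {"steps": [[[-0.4,0.9,-0.1,0,0.36],[-0.3,0.6,0,0,0.36],[0,0,0,0,0.36]]]}}

```text
clock: 29.6
position: [508.2, -221.6, 168.1]
ee_rot: [-0.671, 0.737, -0.073, 0.018]
contact_force: [1.6, 0.1, -0.6]
gripper_width: 30.7
```

```bash
python3 -c "
from h import *
lv(1.2);bar()"
```

```text
lever est 1.11 radius 107.9 tilt [ 0.125 -0.084 -0.989]
t 29.6 pos [ 508.2 -221.6  168.1] yaw -1.6691 F [ 1.6  0.1 -0.6] w 30.7 j6 -0.08
 tool move cm [0.5  1.52 0.05] turn 0.001
bar top [70.7 75.8 77.3] 571 (start 78.5 82.2 83.7)
```

{"name": "send_rows", "arguments": {"steps": [[[1.8,-2,0.2,0,0.36],[1.1,-2.2,0.2,0,0.36],[0.4,-2.3,0.2,0,0.36],[-0.1,-2.3,0.15,0,0.36],[-0.6,-2.2,0.1,0,0.36],[-1,-2,0,0,0.36],[-0.8,-1.2,0,0,0.36],[-0.1,-1,0,0,0.36],[0,-1,0,0,0.36]]]}}

```text
clock: 30.4
position: [646.0, -248.6, 163.0]
ee_rot: [-0.67, 0.742, -0.039, -0.013]
contact_force: [-27.0, -4.0, 11.4]
gripper_width: 30.6
```

```bash
python3 -c "
from h import *
lv(0)"
```

```text
lever est -0.075 radius 141.6 tilt [ 0.033 -0.075 -0.997]
t 30.4 pos [ 646.  -248.6  163. ] yaw -1.6743 F [-27.   -4.   11.4] w 30.6 j6 -0.04
 tool move cm [-1.08  2.08 -0.46] turn -0.004
```

```bash
python3 -c "
from h import *
lever('w14');bar()"
```

```text
knob? px [474. 355.] press 107.4 -113.0 r 6.6
knob? px [378. 369.] press 136.4 -100.6 r 25.4
knob? px [235. 350.] press 176.3 -113.6 r 16.3
150 162 1068 [[81.0, -102.0], [94.0, -34.0], [157.0, -22.0]]
162 175 1429 [[127.0, -121.0], [147.0, -102.0], [177.0, -95.0]]
bar top [70.8 75.8 77.3] 611 (start 78.5 82.2 83.7)
```

View pics/w14.png

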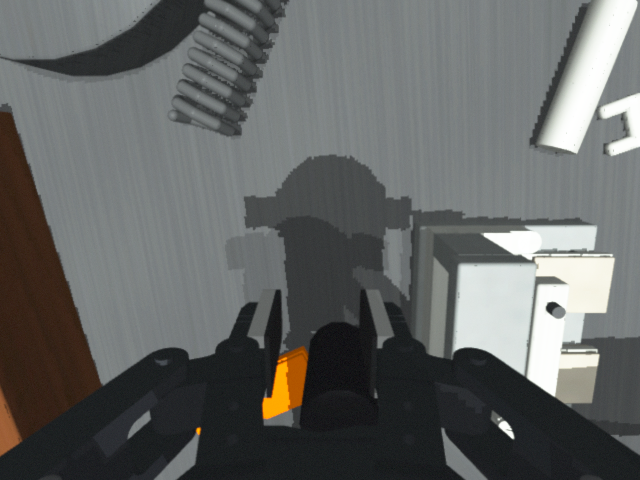

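{"name": "send_rows", "arguments": {"steps": [[[-1,0.4,-0.2,0,0.36],[-0.9,0.4,-0.2,0,0.36],[0,0,0,0,0.36]]]}}

```text
clock: 30.75
position: [636.9, -233.5, 161.0]
ee_rot: [-0.668, 0.743, -0.036, -0.018]
contact_force: [0.3, -0.4, -1.1]
gripper_width: 30.8
```

```bash
python3 -c "
from h import *
lv(0)"
```

```text
lever est -0.084 radius 124.0 tilt [ 0.022 -0.077 -0.997]
t 30.75 pos [ 636.9 -233.5  161. ] yaw -1.6794 F [ 0.3 -0.4 -1.1] w 30.8 j6 -0.07
 tool move cm [ 0.36  1.04 -0.51] turn -0.009
```

{"name": "send_rows", "arguments": {"steps": [[[1,2.5,-0.5,0,0.36],[0.9,2.5,-0.3,0,0.36],[0.4,2.6,-0.1,0,0.36],[-0.1,2.6,0,0,0.36],[-0.5,2.6,0,0,0.36],[-0.8,2.4,0,0,0.36],[-0.6,1.2,0,0,0.36],[-0.3,0.7,0,0,0.36]]]}}

```text
clock: 31.42
position: [501.0, -221.3, 170.6]
ee_rot: [-0.672, 0.737, -0.071, 0.007]
contact_force: [18.6, -6.4, -3.4]
gripper_width: 30.8
```

```bash
python3 -c "
from h import *
lv(1.2);bar()"
```

```text
lever est 1.163 radius 111.5 tilt [ 0.106 -0.096 -0.99 ]
t 31.42 pos [ 501.  -221.3  170.6] yaw -1.6671 F [18.6 -6.4 -3.4] w 30.8 j6 -0.1
 tool move cm [0.45 0.87 0.4 ] turn 0.003
bar top [67.3 71.3 72.7] 535 (start 78.5 82.2 83.7)
```

{"name": "send_rows", "arguments": {"steps": [[[1.4,-2,0.2,0,0.36],[0.8,-2.2,0.2,0,0.36],[0.2,-2.3,0.2,0,0.36],[-0.2,-2.3,0.15,0,0.36],[-0.7,-2.2,0.1,0,0.36],[-1.1,-2,0,0,0.36],[-0.9,-1.2,0,0,0.36],[-0.3,-0.9,0,0,0.36],[-0.2,-0.6,0,0,0.36]]]}}

```text
clock: 32.22
position: [644.3, -223.8, 169.9]
ee_rot: [-0.673, 0.738, -0.049, -0.013]
contact_force: [-20.1, -3.4, 10.2]
gripper_width: 30.7
```

```bash
python3 -c "
from h import *
lv(0)"
```

```text
lever est -0.178 radius 120.5 tilt [ 0.047 -0.089 -0.995]
t 32.22 pos [ 644.3 -223.8  169.9] yaw -1.6664 F [-20.1  -3.4  10.2] w 30.7 j6 -0.08
 tool move cm [1.32 1.69 0.41] turn 0.004
```

{"name": "send_rows", "arguments": {"steps": [[[1.4,2.2,-0.3,0,0.36],[1,2.5,-0.1,0,0.36],[0.6,2.5,0,0,0.36],[0.1,2.6,0,0,0.36],[-0.3,2.6,0,0,0.36],[-0.7,2.5,0,0,0.36],[-0.8,1.6,0,0,0.36],[-0.4,0.9,0,0,0.36],[-0.2,0.5,0,0,0.36]]]}}

```text
clock: 32.97
position: [501.5, -222.5, 173.2]
ee_rot: [-0.678, 0.73, -0.085, 0.011]
contact_force: [12.7, -5.1, -3.6]
gripper_width: 31.0
```

```bash
python3 -c "
from h import *
lv(1.2);bar()"
```

```text
lever est 1.158 radius 112.1 tilt [ 0.132 -0.109 -0.985]
t 32.97 pos [ 501.5 -222.5  173.2] yaw -1.6527 F [12.7 -5.1 -3.6] w 31.0 j6 -0.11
 tool move cm [0.32 0.93 0.63] turn 0.017
bar top [63.8 67.4 68.7] 557 (start 78.5 82.2 83.7)
```

{"name": "send_rows", "arguments": {"steps": [[[1.4,-2,0.3,0,0.36],[0.8,-2.2,0.3,0,0.36],[0.2,-2.3,0.3,0,0.36],[-0.2,-2.3,0.25,0,0.36],[-0.7,-2.2,0.2,0,0.36],[-1,-2,0.1,0,0.36],[-0.7,-1.2,0.1,0,0.36],[-0.3,-0.9,0,0,0.36],[-0.2,-0.7,0,0,0.36]]]}}

```text
clock: 33.77
position: [644.3, -226.3, 167.4]
ee_rot: [-0.678, 0.733, -0.06, -0.011]
contact_force: [-22.8, -2.7, 10.0]
gripper_width: 30.6
```

```bash
python3 -c "
from h import *
lv(0)"
```

```text
lever est -0.164 radius 122.0 tilt [ 0.066 -0.102 -0.993]
t 33.77 pos [ 644.3 -226.3  167.4] yaw -1.6526 F [-22.8  -2.7  10. ] w 30.6 j6 -0.08
 tool move cm [1.09 1.67 0.12] turn 0.017
```

{"name": "send_rows", "arguments": {"steps": [[[1.4,2.2,-0.3,0,0.36],[1,2.5,-0.1,0,0.36],[0.6,2.5,0,0,0.36],[0.1,2.6,0,0,0.36],[-0.3,2.6,0,0,0.36],[-0.7,2.5,0,0,0.36],[-0.8,1.6,0,0,0.36],[-0.4,0.9,0,0,0.36],[-0.2,0.5,0,0,0.36]]]}}

```text
clock: 34.52
position: [512.9, -227.7, 172.7]
ee_rot: [-0.684, 0.722, -0.105, 0.021]
contact_force: [7.8, -1.7, -0.5]
gripper_width: 30.8
```

```bash
python3 -c "
from h import *
lv(1.2);bar()"
```

```text
lever est 1.053 radius 110.4 tilt [ 0.174 -0.124 -0.977]
t 34.52 pos [ 512.9 -227.7  172.7] yaw -1.6354 F [ 7.8 -1.7 -0.5] w 30.8 j6 -0.1
 tool move cm [-0.12  2.03  0.29] turn 0.035
bar top [61.2 63.9 65.5] 597 (start 78.5 82.2 83.7)
```

{"name": "send_rows", "arguments": {"steps": [[[-0.4,1.2,0,0,0.36],[-0.4,1.2,0,0,0.36]]]}}

```text
clock: 34.73
position: [506.8, -217.2, 174.9]
ee_rot: [-0.686, 0.717, -0.118, 0.033]
contact_force: [6.5, 4.5, 1.0]
gripper_width: 30.9
```

```bash
python3 -c "
from h import *
lv(1.2);bar()"
```

```text
lever est 1.159 radius 105.4 tilt [ 0.21  -0.125 -0.97 ]
t 34.73 pos [ 506.8 -217.2  174.9] yaw -1.6284 F [6.5 4.5 1. ] w 30.9 j6 -0.13
 tool move cm [0.84 1.39 0.7 ] turn 0.042
bar top [60.5 63.9 65.5] 576 (start 78.5 82.2 83.7)
```

{"name": "send_rows", "arguments": {"steps": [[[1.9,-2,0.4,0,0.36],[1,-2.2,0.4,0,0.36],[0.3,-2.3,0.4,0,0.36],[-0.2,-2.3,0.3,0,0.36],[-0.7,-2.2,0.3,0,0.36],[-1,-2,0.2,0,0.36],[-0.8,-1.2,0.1,0,0.36],[-0.2,-0.9,0,0,0.36],[-0.1,-0.9,0,0,0.36]]]}}

```text
clock: 35.53
position: [674.8, -183.4, 177.7]
ee_rot: [-0.696, 0.71, -0.098, 0.046]
contact_force: [-0.1, 0.6, 0.5]
gripper_width: 30.9
```

```bash
python3 -c "
from h import *
lv(0);bar()
def sb(d):
    P=cloud('scene',d);w=w2p(P);z=P[...,2]
    m=(d>0)&(w[...,0]>6)&(w[...,0]<20)&(abs(w[...,1])<100)&(z>45)&(z<100);return np.percentile(z[m],[25,50,75]).round(1),m.sum()
print(sb(np.load('pics/d0.npz')['da']),sb(optics.get_image('scene')[1]))
"
```

```text
lever est -0.591 radius 117.7 tilt [ 0.201 -0.075 -0.977]
t 35.53 pos [ 674.8 -183.4  177.7] yaw -1.5976 F [-0.1  0.6  0.5] w 30.9 j6 -0.08
 tool move cm [5.23 4.65 0.62] turn 0.072
bar top [61.1 63.9 65.4] 591 (start 78.5 82.2 83.7)
(array([79.8, 81.6, 83.7]), np.int64(190)) (array([61.1, 63.5, 65.9]), np.int64(104))
```

{"name": "send_rows", "arguments": {"steps": [[[-0.2,-0.6,-2.5,0,0.36],[-0.2,-0.6,-2.9,0,0.36],[-0.2,-0.6,-2.9,0,0.36],[0,0,-2.9,0,0.55],[0,0,-1,0,0.55]]]}}

```text
clock: 36.05
position: [663.8, -167.7, 295.0]
ee_rot: [-0.696, 0.711, -0.089, 0.039]
contact_force: [-0.7, -0.5, 1.2]
gripper_width: 47.0
```

```bash
python3 -c "
from h import *
lv(0);lever('w15')"
```

```text
lever est -0.683 radius 101.6 tilt [ 0.18  -0.072 -0.981]
t 36.05 pos [ 663.8 -167.7  295. ] yaw -1.5977 F [-0.7 -0.5  1.2] w 47.0 j6 -0.07
 tool move cm [ 5.97  5.69 12.51] turn 0.072
knob? px [427. 127.] press 125.6 -104.4 r 12.7
136 150 518 [[32.0, -56.0], [57.0, 7.0], [110.0, 40.0]]
150 162 6453 [[51.0, -91.0], [85.0, -32.0], [122.0, 15.0]]
```

View pics/w15.png

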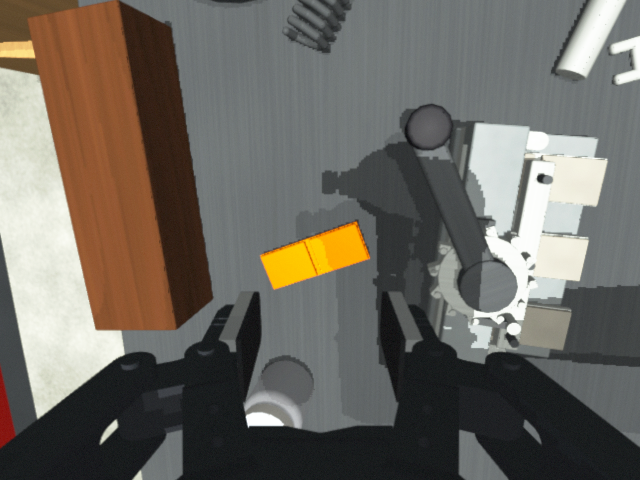

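```bash
python3 - <<'E'
from h import *
def m(cam,d,st):
    P=cloud(cam,d,st);w=w2p(P);z=P[...,2];b=(d>0)&(w[...,0]>7)&(w[...,0]<21)
    o=[]
    for y0,y1 in((-100,-85),(-65,-45),(-40,-15),(15,40),(45,65),(85,100)):
        k=b&(w[...,1]>y0)&(w[...,1]<y1)&(z>55)&(z<92)
        o.append(round(float(np.median(z[k])),1) if k.sum()>20 else None)
    c=(d>0)&(w[...,0]>50)&(w[...,0]<80)&(w[...,1]<-70)&(w[...,1]>-105)&(z>80)&(z<145)
    f=(d>0)&(w[...,0]>-40)&(w[...,0]<-10)&(abs(abs(w[...,1])-37)<10)&(z<30)&(z>8)
    return o,"cross",np.median(z[c]).round(1),"bed",np.median(z[f]).round(1),k.sum()
q=np.load("pics/w1.npz");print(m("wrist",q["d"],dict(ee_rot=q["q"],position=q["p"])))
st=arm.read_state();print(m("wrist",optics.get_image("wrist")[1],st))
D=np.load("pics/d0.npz")
for n,k in(("scene","da"),("side","db")):
    print(n,m(n,D[k],None),"\n  ",m(n,optics.get_image(n)[1],None))
E
```

```text
([84.7, 84.8, 84.7, 84.7, 84.7, 84.5], 'cross', np.float64(117.2), 'bed', np.float64(21.0), np.int64(82))
([65.9, 66.0, 65.9, 65.9, 66.1, 66.1], 'cross', np.float64(116.9), 'bed', np.float64(20.9), np.int64(51))
scene ([None, 82.6, 81.3, None, 81.4, None], 'cross', np.float64(114.5), 'bed', np.float64(18.2), np.int64(12)) 
   ([None, 62.4, None, None, 64.4, None], 'cross', np.float64(114.4), 'bed', np.float64(18.1), np.int64(8))
side ([78.3, 82.9, 82.3, 82.9, 82.7, None], 'cross', np.float64(115.1), 'bed', np.float64(19.1), np.int64(0)) 
   ([62.8, 64.1, 64.4, 64.3, 64.4, None], 'cross', np.float64(115.3), 'bed', np.float64(19.5), np.int64(0))
```

The wrist depth gives a bar drop of 18.5–18.7 mm (wheel ≈ 4.65). The lever stands at about 0.085 rad, so I'll nudge it to the stop with closed fingers.

```bash
python3 -c "
from h import *
rep([*p2w(85,-134),260],-1.6);rep([*p2w(85,-134),172],-1.6)"
```

```text
t 36.25 pos [ 662.2 -167.4  288.4] yaw -1.5982 F [-0.2 -1.  -0.5] w 46.9 j6 -0.07
 tool move cm [9.83 9.03 1.96] turn 0.002
t 36.25 pos [ 662.2 -167.4  288.4] yaw -1.5982 F [-0.2 -1.  -0.5] w 46.9 j6 -0.07
 tool move cm [ 9.25 10.56 10.61] turn 0.002
```

{"name": "send_rows", "arguments": {"steps": [[[2.4,2.2,0.2,0,0],[2.4,2.2,0.2,0,0],[2.4,2.2,0.4,0,0],[2.4,2.2,0.4,0,0],[0,0,0,0,0],[0,0,0,0,0]]]}}

```text
clock: 36.75
position: [565.3, -264.0, 249.4]
ee_rot: [-0.697, 0.712, -0.073, 0.03]
contact_force: [-0.3, 0.5, 0.4]
gripper_width: -0.2
```

```bash
python3 -c "
from h import *
s=rep([*p2w(85,-134),172],-1.6);print(w2p(s['position']),tilt(s));lever('w16')"
```

```text
t 36.75 pos [ 565.3 -264.   249.4] yaw -1.5962 F [-0.3  0.5  0.4] w -0.2 j6 0.12
 tool move cm [-0.33  0.27  7.78] turn 0.004
[  76.2103764  -133.24689246] [ 0.145  -0.0622 -0.9875]
knob? px [245. 305.] press 122.3 -108.5 r 15.8
136 150 80 [[96.0, -109.0], [110.0, -101.0], [116.0, -55.0]]
150 162 1204 [[75.0, -117.0], [111.0, -79.0], [124.0, 3.0]]
162 175 329 [[112.0, -118.0], [118.0, -115.0], [131.0, -102.0]]
```

{"name": "send_rows", "arguments": {"steps": [[[0,0,2,0,0],[-0.1,0.1,2.5,0,0],[-0.1,0.1,2,0,0],[0,0,1,0,0],[0,0,0,0,0]]]}}

```text
clock: 37.22
position: [575.6, -264.4, 168.5]
ee_rot: [-0.698, 0.711, -0.071, 0.029]
contact_force: [0.1, -0.4, 0.4]
gripper_width: 0.2
```

```bash
python3 -c "
from h import *
s=rep([*p2w(134-24,-98.5-18),172],-1.6);print(w2p(s['position']),tilt(s))"
```

```text
t 37.22 pos [ 575.6 -264.4  168.5] yaw -1.5934 F [ 0.1 -0.4  0.4] w 0.2 j6 0.11
 tool move cm [-1.44 -2.48 -0.09] turn 0.007
[  86.57542122 -132.69485962] [ 0.1406 -0.0606 -0.9882]
```

Push along the tangent towards rest, in small steps.

{"name": "send_rows", "arguments": {"steps": [[[-0.5,-0.8,0,0,0],[-0.5,-0.8,0,0,0],[-0.4,-0.7,0,0,0],[-0.3,-0.5,0,0,0]]]}}

```text
clock: 37.55
position: [606.3, -246.1, 172.4]
ee_rot: [-0.699, 0.711, -0.071, 0.028]
contact_force: [-0.6, -0.2, -1.1]
gripper_width: 0.3
```

```bash
python3 -c "
from h import *
s=rep([*p2w(134-24,-98.5-18),172],-1.6);print(w2p(s['position']),tilt(s))"
```

```text
t 37.55 pos [ 606.3 -246.1  172.4] yaw -1.5925 F [-0.6 -0.2 -1.1] w 0.3 j6 0.07
 tool move cm [ 0.43  0.59 -0.02] turn 0.008
[ 115.53447188 -111.7767699 ] [ 0.1386 -0.0612 -0.9885]
```

{"name": "send_rows", "arguments": {"steps": [[[-0.4,-0.6,0,0,0],[-0.4,-0.6,0,0,0]]]}}

```text
clock: 37.72
position: [617.8, -238.1, 174.4]
ee_rot: [-0.699, 0.711, -0.069, 0.026]
contact_force: [-14.2, -19.4, 1.6]
gripper_width: -0.3
```

```bash
python3 -c "
from h import *
s=rep();print(w2p(s['position']),tilt(s));lever('w17')"
```

```text
t 37.72 pos [ 617.8 -238.1  174.4] yaw -1.5922 F [-14.2 -19.4   1.6] w -0.3 j6 0.05
[ 126.30651524 -102.86794984] [ 0.1337 -0.0626 -0.989 ]
knob? px [293. 331.] press 132.0 -105.3 r 24.7
150 162 173 [[137.0, -102.0], [144.0, -101.0], [155.0, -95.0]]
162 175 448 [[139.0, -103.0], [146.0, -102.0], [155.0, -99.0]]
```

{"name": "send_rows", "arguments": {"steps": [[[0.8,1.2,0,0,0],[1,1.5,0,0,0],[1,1.5,-0.5,0,0],[0,0,-3.5,0,0],[0,0,-4,0,0],[-1,-1,-4,0,0],[-3,-1,-2,0,0],[-3,-1,0,0,0],[-3,0,0,0,0],[0,0,0,0,0]]]}}

```text
clock: 38.6
position: [579.9, -162.7, 320.7]
ee_rot: [-0.695, 0.715, -0.074, 0.032]
contact_force: [-1.1, 0.2, -1.3]
gripper_width: 0.2
```

```bash
python3 -c "
from h import *
s=rep();print(w2p(s['position']),tilt(s));lever('w18');inpress('w18b')"
```

```text
t 38.6 pos [ 579.9 -162.7  320.7] yaw -1.6034 F [-1.1  0.2 -1.3] w 0.2 j6 -0.08
[ 81.96023313 -31.04369931] [ 0.1488 -0.0611 -0.987 ]
knob? px [258. 143.] press 144.1 -90.2 r 14.2
136 150 445 [[32.0, -90.0], [60.0, -14.0], [132.0, 40.0]]
150 162 4943 [[51.0, -85.0], [91.0, -30.0], [139.0, 14.0]]
162 175 124 [[134.0, -101.0], [135.0, -91.0], [143.0, -79.0]]
slot 0 n 2046 rear edge x [-47.1 -47.  -46.6] y range [-95.5 -53.7] z 36.8
slot 1 n 1844 rear edge x [-46.6 -46.7 -46.7] y range [-22.4  20.8] z 36.7
slot 2 n 1666 rear edge x [-46.6 -46.8 -46.9] y range [51.3 95.4] z 36.7
```

View pics/w18.png

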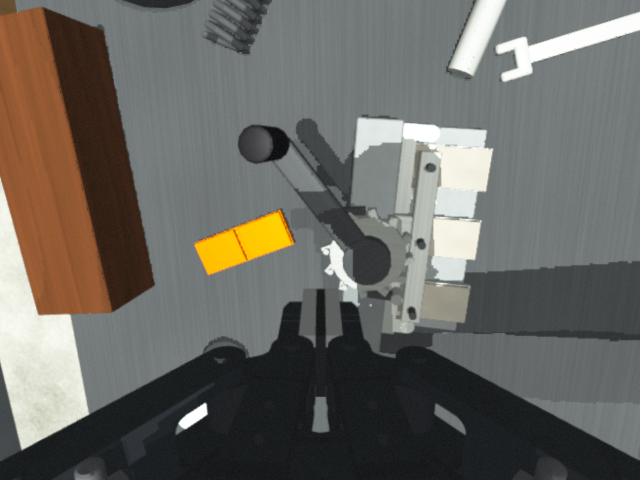

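{"name": "send_rows", "arguments": {"steps": [[[0,0,-2,0,0],[0,0,0,0,0],[0,0,0,0,0]]]}}

```text
clock: 38.95
position: [574.1, -166.7, 340.0]
ee_rot: [-0.693, 0.716, -0.073, 0.031]
contact_force: [-0.5, -0.5, -0.9]
gripper_width: 0.0
```

```bash
python3 -c "
from h import *
lever('w19');inpress('w19b');rep()
from bench import job
print(job.job_done())"
```

```text
knob? px [259. 150.] press 144.2 -89.6 r 14.2
136 150 406 [[31.0, -90.0], [63.0, -10.0], [132.0, 40.0]]
150 162 4364 [[50.0, -85.0], [91.0, -30.0], [139.0, 14.0]]
162 175 116 [[134.0, -102.0], [135.0, -92.0], [143.0, -79.0]]
slot 0 n 1849 rear edge x [-46.9 -46.8 -46.7] y range [-95.4 -53.7] z 36.8
slot 1 n 1688 rear edge x [-46.6 -46.6 -46.9] y range [-22.2  20.7] z 36.7
slot 2 n 1538 rear edge x [-46.6 -46.9 -46.7] y range [51.3 95.3] z 36.7
t 39.05 pos [ 574.6 -167.   340.7] yaw -1.608 F [-0.4  0.3  0.2] w -0.2 j6 -0.07
the job is handed in; nothing more can be done
None
```

I slid all three pads into the press, ratcheted the clamp bar down in five lever strokes and pushed the lever back to its rest stop. I handed the job in at 39 s; no verdict was given.

**Pads:** After each insertion the pad's outer end measured about 50 mm in front of the mouth (fully home) and the pad sat centred in its slot. My last check read about 47 mm for all three. I put that equal 3 mm shift down to the hand being tilted about 9° by then. If it were real, the pads would be at x of about 13 mm, still inside the 4–16 mm limit.

**Clamp bar:** It came down 18.5–18.7 mm by the wrist camera, which puts the wheel at about 4.65 rad against the 4.4 needed. The fixed cameras gave slightly less, about 18.1–18.3 mm (4.5–4.6 rad).

**Lever:** The knob slipped out of the fingers on the last return stroke, leaving the lever short of rest. I then pushed it against the rest stop with closed fingers until the force reached about 24 N. The final knob position is at or past where it started.

**Bystanders:** I did not touch any of them, but I took no final measurement of their positions. The hand was clear of everything at the end, with a force reading near zero.

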